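# Seat the retainer plugs of pellet carriers in a lever press

## Task

Every sample carrier waiting on the left has two cups whose white retainer plugs still stand proud: put each carrier on the plate of the bench press, slide it so that first one and then the other plug's red dot is under the ram's nose, and each time push the lever down until you feel the plug bear on the pellet inside - some sit deeper than others - then stop and let the lever come back up; never lean on it, for the pellets crush. Lay the finished carriers flat in the white tray, and leave the beaker, mortar and bottle alone.

Things in the scene. Friction and masses are not known exactly. Their poses are not given: they have to be found in the camera images.
- press: Bench lever press, fixed: steel base plate 10 mm thick, its top the work surface; blue column whose near face is 62 mm in +x of the ram axis; blue head arm 44 mm wide from column to ram, underside 132 mm, top 198 mm above the counter, ending 16 mm in -x of the ram axis. Origin on the counter under the ram axis; plate x -140 to +130, y -65 to +65 mm. +x runs from the robot's side to the column.
- nose_tip (a point): Centre of the flat end of the ram's nose, a steel pin 9 mm thick, 26 mm long. Goes straight down with the lever, 45 mm per rad. With the lever up it is 71 mm above the plate: a carrier on the plate passes under it with 18 mm to spare, so set it down in front and slide it in.
- press_ram: The ram with its nose (origin at the nose tip); all that presses on the work. Its square top stands 237 mm above the counter with the lever up.
- press_lever (a joint): Press lever, 0 up (rest) to 0.85 rad down. Pivot 30 mm in +x of the ram axis, 165 mm above the counter; sticks out to the press's -y side, 26 degrees above level at 0. A spring lifts it when let go. At the grip it takes 1 to 4 N idle, 5 to 8 N while a plug slides, more once the plug bears on its pellet; 1 N there gives 3.7 N at the nose.
- lever_grip (a point): Middle of the black round hand grip of the lever, on its axis: 22 mm in diameter, 65 mm long, 165 mm from the pivot. Push it down from above (for instance with closed fingertips); it goes down by about 137 mm in all.
- tray: White outfeed tray fixed to the counter, 210 (x) x 250 (y) mm outside, rim 16 mm high, walls and floor 4 mm thick. Origin under its centre. Takes three carriers side by side, lying along x, 78 mm apart.
- beaker: Empty glass beaker, 68 mm across, 95 mm high. Leave alone.
- mortar: White porcelain mortar, 96 mm across, 55 mm high. Leave alone.
- wash_bottle: White plastic bottle with blue cap, 56 mm across, 160 mm high. Leave alone.
- carrier_a: Sample carrier, red lifting tab: aluminium bar 180 (x) x 46 (y) x 26 (z) mm, 0.35 to 0.55 kg, origin at the centre of its underside. Tab at x = -74 mm, 30 mm long in x, 12 mm thick in y, top 64 mm above the underside: grip across its thickness from above. Two black cups at x = +34 and +66 mm, 27 mm across, bore 19 mm, rims 50 mm above the underside. May be absent.
- cup_a1 (a point): Centre of the rim of the near (x = +34 mm) cup of the red-tab carrier.
- plug_a1 (a joint): White plug, red centre dot, 17.6 mm across, in that cup: distance pushed down, m, from 3 mm proud of the rim (0). Press fit (10 to 16 N), stays where pushed; home when it bears on the solid pellet inside, 8 to 13 mm down, differing from cup to cup, unseen. The nose enters the bore only within 4 mm of the cup's centre, else it stops on the rim. Pellets crush above 90 N.
- cup_a2 (a point): Centre of the rim of the far (x = +66 mm) cup of the red-tab carrier.
- plug_a2 (a joint): White plug, red centre dot, 17.6 mm across, in that cup: distance pushed down, m, from 3 mm proud of the rim (0). Press fit (10 to 16 N), stays where pushed; home when it bears on the solid pellet inside, 8 to 13 mm down, differing from cup to cup, unseen. The nose enters the bore only within 4 mm of the cup's centre, else it stops on the rim. Pellets crush above 90 N.
- carrier_b: Sample carrier, green lifting tab: aluminium bar 180 (x) x 46 (y) x 26 (z) mm, 0.35 to 0.55 kg, origin at the centre of its underside. Tab at x = -74 mm, 30 mm long in x, 12 mm thick in y, top 64 mm above the underside: grip across its thickness from above. Two black cups at x = +34 and +66 mm, 27 mm across, bore 19 mm, rims 50 mm above the underside. May be absent.
- cup_b1 (a point): Centre of the rim of the near (x = +34 mm) cup of the green-tab carrier.
- plug_b1 (a joint): White plug, red centre dot, 17.6 mm across, in that cup: distance pushed down, m, from 3 mm proud of the rim (0). Press fit (10 to 16 N), stays where pushed; home when it bears on the solid pellet inside, 8 to 13 mm down, differing from cup to cup, unseen. The nose enters the bore only within 4 mm of the cup's centre, else it stops on the rim. Pellets crush above 90 N.
- cup_b2 (a point): Centre of the rim of the far (x = +66 mm) cup of the green-tab carrier.
- plug_b2 (a joint): White plug, red centre dot, 17.6 mm across, in that cup: distance pushed down, m, from 3 mm proud of the rim (0). Press fit (10 to 16 N), stays where pushed; home when it bears on the solid pellet inside, 8 to 13 mm down, differing from cup to cup, unseen. The nose enters the bore only within 4 mm of the cup's centre, else it stops on the rim. Pellets crush above 90 N.
- carrier_c: Sample carrier, yellow lifting tab: aluminium bar 180 (x) x 46 (y) x 26 (z) mm, 0.35 to 0.55 kg, origin at the centre of its underside. Tab at x = -74 mm, 30 mm long in x, 12 mm thick in y, top 64 mm above the underside: grip across its thickness from above. Two black cups at x = +34 and +66 mm, 27 mm across, bore 19 mm, rims 50 mm above the underside. May be absent.
- cup_c1 (a point): Centre of the rim of the near (x = +34 mm) cup of the yellow-tab carrier.
- plug_c1 (a joint): White plug, red centre dot, 17.6 mm across, in that cup: distance pushed down, m, from 3 mm proud of the rim (0). Press fit (10 to 16 N), stays where pushed; home when it bears on the solid pellet inside, 8 to 13 mm down, differing from cup to cup, unseen. The nose enters the bore only within 4 mm of the cup's centre, else it stops on the rim. Pellets crush above 90 N.
- cup_c2 (a point): Centre of the rim of the far (x = +66 mm) cup of the yellow-tab carrier.
- plug_c2 (a joint): White plug, red centre dot, 17.6 mm across, in that cup: distance pushed down, m, from 3 mm proud of the rim (0). Press fit (10 to 16 N), stays where pushed; home when it bears on the solid pellet inside, 8 to 13 mm down, differing from cup to cup, unseen. The nose enters the bore only within 4 mm of the cup's centre, else it stops on the rim. Pellets crush above 90 N.
Mind the look-alikes: they are no part of the job. Leave any turquoise look-alike of the carrier_b alone.

How it is judged:
By the outcome, as a careful person would: the job done as asked, in the order asked, and still so for the second after the job is handed in, with the robot touching nothing.
Of carrier_a, carrier_b, carrier_c only 2 to 3 are there at a start; the rules pass over those that are not, and their reading is None.
At some moment in a run one of carrier_a, carrier_b, carrier_c may be knocked a few centimetres aside while the robot is not near it.
Once in a run the grip may slacken for a moment while it holds something.
It also fails if it takes over 210 s, if anything falls off the work surface, if the arm or the gripper's body presses on something with over 40 N, if the wrist force passes 120 N, or if a joint passes its speed limit or range.

## Robot

A 6-joint arm with a two-finger parallel gripper is mounted at the origin on the work surface. World frame = base frame: x ahead of the robot, y to its left, z up, the work surface at z = 0. Lengths are in m, angles in rad, forces in N, time in s.
With the tool pointing down it reaches from about 0.25 to 0.85 m from the base axis. Payload 12.5 kg.
Tool frame: the origin (TCP) lies between the finger pads; the fingertips stand 14 mm ahead of it and the grasp point (between the pads) lies 5 mm behind it; z points along the fingers, y is the line along which they close (so a half turn about z gives the same grasp; the last joint's range is limited). The gripper opens to 93 mm and grips with 3 to 60 N. Pads are 15 mm wide; open, the fingers measure 128 mm over their backs; the gripper's body (75 mm by 188 mm) begins 65 mm behind the grasp point.
Start: joints at [1.165, 0.351, 1.652, -0, 1.139, -0.085], TCP at [0.173, 0.522, 0.233] pointing down, gripper open.
Joint ranges: [-2.75, 2.75], [-0.79, 2.1], [0.01, 2.65], [-1.57, 4.71], [0.07, 3.14], [-2.87, 2.87]. Speed limits (rad/s): [2.22, 2.22, 2.79, 3.14, 3.14, 3.14].

## Interface

Orientations are given as a rotation vector (axis times angle).
In Python, from station import robot gives the robot as it stands.
- The arm moves only by the shell command python3 -m creep 'ROWS'. ROWS is JSON, one flat list of numbers, 5 for each row, row after row: the opening, from 0 (shut) to 1 (fully open), then the shift along the tool's x, y, z in mm, then the turn about the tool's z in rad. A call has exactly 5 rows; each row shifts and turns the commanded pose from where the row before left it, along the tool's axes as they then stand; what a row does not reach is not made up. A row lasts 1/10 s, in which the tool goes at most 50 mm and 8.59 degrees, less where a joint would pass 70% of its speed; a pose out of reach is approached as far as the arm can. A call is refused whole if a number of a shift passes 50 or a number of a turn 0.15, either way. A call with a gripper value outside its range is refused whole. The fingers move at their own pace and stop on an object; the grip force is fixed at half the most. Time passes only in rows, so rows that do not move let the fingers close, or fill a call up. It gives the time, the measured TCP pose, the force, the opening and the grip force at its end, in the units of the state.
- robot.get_obs(): the state, without advancing time (a new reading comes with each control period).
- robot.snapshot(name): name is "side" or "top" or "wrist"; returns the picture (480x640x3 uint8, red, green, blue); there is no depth.
- robot.calibration(name): a dict with "vertical_fov" (degrees; the focal length in pixels is half the picture's height over the tangent of half this angle, whatever the lens; pixels are square), "cx", "cy" (the principal point, pixels), "D" ([k1, k2, p1, p2, k3] as OpenCV has them; the pictures are not rectified), "world_to_cam" (4x4, takes a point from world to camera coordinates); the wrist camera has in their place "tool_from_camera" (4x4, takes a point from camera to tool coordinates, whose origin is the TCP and whose axes are the flange's). Camera axes: x right, y down, z forward; pixel columns grow to the right and rows downward; lengths in m; the calibration is good to about 2 mm. A picture is of the moment at which its call begins: read the wrist's pose just before it. calibration takes no time and is no camera call.
- robot.sign_off(): hands the job in; it is judged then, once.
Trained networks look in the newest picture that a camera, given by its name, has taken for a name from the list of things; names that differ only in an ending like _2 or _b are one class to them, and where a whole thing is asked for, a point or a joint stands for the part that bears it (a point fixed in the world has none). Each returns a list of dicts, best first, with "p" (0 to 1); they miss things now and then, are a little off and sometimes report something else, mostly with a low value. They report only what shows in the picture. A call takes as long as a camera call. They do not tell look-alikes from the thing itself.
- robot.look_for(camera, thing): "location" ([row, column] in pixels, amid what is visible of it).
The state is a dict: "clock": time; "joint_positions": joint angles; "qvel": joint speeds; "joint_torque": joint torques, N m; "tcp_pos": TCP position; "orientation": TCP orientation; "wrist_force": force on the tool from outside, world axes, zero at the start; "moment": the same for the moment, N m; "opening": opening from 0.0 (shut) to 1.0 (fully open); "grasp_force": force on a finger pad.
Only numpy, scipy, OpenCV 4.12 (cv2) and the standard library are available. Lean on these libraries where they do the work, as an engineer would, in place of code of your own. Each camera call takes 0.05 s, during which the arm holds its last target. There are 200 camera calls.

## Working session

There is one attempt and no reset: what is moved stays moved. The work goes in short steps, Python scripts to look and compute and a shell command to move; the robot and the scene stay as the last step left them, time stands still between calls to the robot, and variables do not carry over. Pictures are saved under pics/ and viewed, at most 14 in all, crops included, and the job is handed in when it is done.

```bash
mkdir -p pics; ls
cat > h.py <<'E'
import numpy as np, cv2
from scipy.spatial.transform import Rotation as R
from station import robot
def snap(cam,fn):
    o=robot.get_obs(); im=robot.snapshot(cam); cv2.imwrite('pics/'+fn,im[:,:,::-1]); return o,im
def ray(cam,rc,o=None):
    c=robot.calibration(cam); f=240/np.tan(np.radians(c['vertical_fov'])/2)
    K=np.array([[f,0,c['cx']],[0,f,c['cy']],[0,0,1]])
    u=cv2.undistortPoints(np.array([[[rc[1],rc[0]]]],float),K,np.array(c['D'],float))[0,0]
    d=np.array([u[0],u[1],1.])
    if cam=='wrist':
        T=np.array(c['tool_from_camera']); o=o or robot.get_obs(); Rt=R.from_rotvec(o['orientation']).as_matrix()
        return Rt@T[:3,3]+np.array(o['tcp_pos']), Rt@T[:3,:3]@d
    T=np.linalg.inv(np.array(c['world_to_cam'])); return T[:3,3],T[:3,:3]@d
def at_z(cam,rc,z,o=None):
    p,d=ray(cam,rc,o); return p+d*(z-p[2])/d[2]
def proj(cam,P,o=None):
    c=robot.calibration(cam); f=240/np.tan(np.radians(c['vertical_fov'])/2)
    K=np.array([[f,0,c['cx']],[0,f,c['cy']],[0,0,1]])
    if cam=='wrist':
        T=np.array(c['tool_from_camera']); o=o or robot.get_obs(); W=np.eye(4); W[:3,:3]=R.from_rotvec(o['orientation']).as_matrix(); W[:3,3]=o['tcp_pos']; M=np.linalg.inv(W@T)
    else: M=np.array(c['world_to_cam'])
    uv=cv2.projectPoints(np.atleast_2d(P).astype(float),cv2.Rodrigues(M[:3,:3])[0],M[:3,3],K,np.array(c['D'],float))[0][:,0]
    return uv[:,::-1]
E
python3 - <<'E'
from h import *
np.set_printoptions(precision=4,suppress=True)
for cam in ['top','side','wrist']:
    o,im=snap(cam,cam+'0.png')
    c=robot.calibration(cam);print(cam,c)
    things={'top':[('carrier_a',.03),('cup_a1',.05),('press',.2),('nose_tip',.081),('lever_grip',.237),('press_ram',.237),('tray',.01)],'side':[('nose_tip',.081),('carrier_a',.03),('lever_grip',.2),('cup_a1',.05),('tray',0)],'wrist':[('carrier_a',.03),('cup_a1',.05)]}[cam]
    for t,z in things:
        for d in robot.look_for(cam,t)[:8]:
            if d['p']>.2: print(cam,t,round(d['p'],2),np.round(d['location']),at_z(cam,d['location'],z,o)[:2])
print(robot.get_obs())
E
```

```text
pics
top {'vertical_fov': 46.83657499487031, 'cx': 321.88411990818827, 'cy': 241.491374394453, 'D': array([-0.164,  0.   ,  0.   ,  0.   ,  0.   ]), 'world_to_cam': array([[ 0.0089, -0.9995,  0.0307, -0.0077],
       [-0.9912, -0.0128, -0.1315,  0.5688],
       [ 0.1319, -0.0293, -0.9908,  1.2905],
       [ 0.    ,  0.    ,  0.    ,  1.    ]])}
top carrier_a 0.96 [257. 238.] [0.5297 0.1982]
top carrier_a 0.78 [248. 201.] [0.5512 0.2899]
top carrier_a 0.76 [351. 174.] [0.3024 0.3476]
top carrier_a 0.56 [249. 168.] [0.5465 0.371 ]
top cup_a1 0.57 [259. 241.] [0.5223 0.1904]
top press 0.32 [156. 245.] [0.7311 0.1707]
top nose_tip 0.67 [209. 334.] [ 0.6396 -0.0272]
top lever_grip 0.88 [203. 397.] [ 0.6242 -0.1502]
top lever_grip 0.58 [256. 238.] [0.5096 0.1737]
top press_ram 0.66 [209. 339.] [ 0.6109 -0.031 ]
top tray 0.85 [257. 442.] [ 0.5386 -0.3005]
side {'vertical_fov': 49.35784448987305, 'cx': 326.246773727581, 'cy': 245.4456600970583, 'D': array([-0.1549,  0.    ,  0.    ,  0.    ,  0.    ]), 'world_to_cam': array([[ 0.9683, -0.2497,  0.0066, -0.5169],
       [-0.1539, -0.6175, -0.
[... 828 characters left out ...]
0.2734,  0.0763],
       [ 1.    ,  0.0007,  0.0006,  0.    ],
       [-0.0004, -0.2734,  0.9619, -0.1519],
       [ 0.    ,  0.    ,  0.    ,  1.    ]])}
wrist carrier_a 0.79 [466. 270.] [0.4387 0.3748]
{'clock': 0.85, 'joint_positions': array([ 1.1654,  0.3507,  1.6518,  0.    ,  1.1391, -0.0846]), 'qvel': array([ 0.0003, -0.0006,  0.0001, -0.0018,  0.0004,  0.0001]), 'joint_torque': array([  0.0015, -49.7215, -28.5485,   0.0701,   0.0219,  -0.    ]), 'tcp_pos': array([0.1734, 0.5219, 0.2326]), 'orientation': array([-0.5018, -3.1012,  0.    ]), 'wrist_force': array([ 0.0587,  0.1004, -0.1137]), 'moment': array([ 0.03  , -0.0332,  0.0136]), 'grasp_force': 0.0, 'opening': 1.0053185601518206}
```

View pics/top0.png

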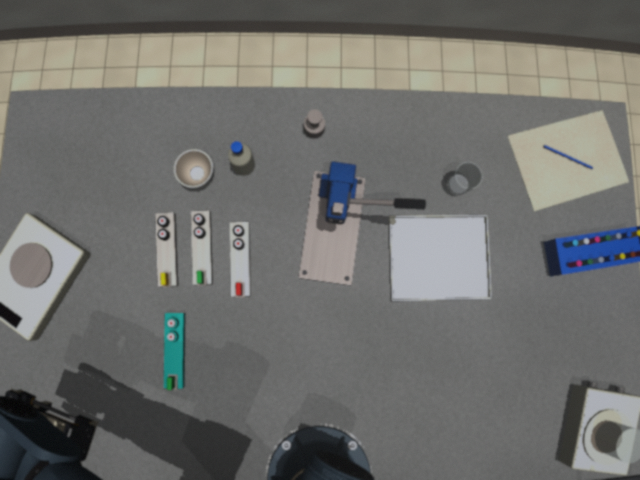

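View pics/side0.png

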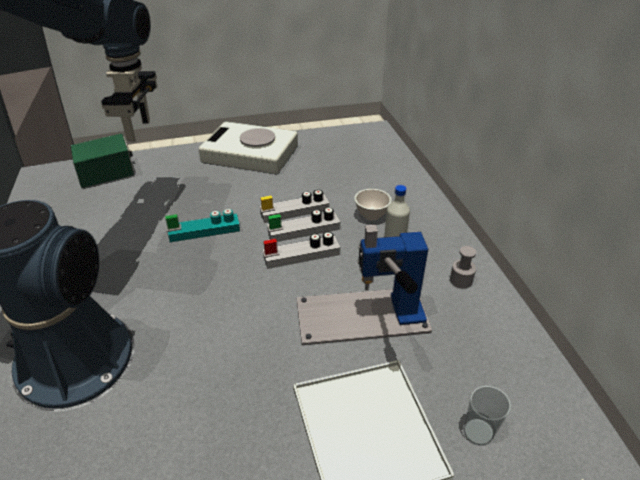

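Candidates for carriers, top picture (row, col): red tab (257,239), green tab (248,201), yellow tab (249,166), and the turquoise look-alike (351,174), which also has a green tab. The three aluminium bars are the job and the turquoise one stays where it is. I'll move over them for a close check.

```bash
python3 -m creep '[1,0,0,0,-0.11, 1,0,0,0,-0.11, 1,0,0,0,-0.10, 1,-27,-34,5,0, 1,-27,-34,5,0]'; python3 -m creep '[0.45,-27,-34,0,0, 0.45,-27,-34,0,0, 0.45,-27,-34,0,0, 0.45,-27,-34,0,0, 0.45,0,0,0,0]'
python3 - <<'E'
from h import *
np.set_printoptions(precision=4,suppress=True)
o,im=snap('wrist','w1.png'); print(o['tcp_pos'],o['orientation'],o['clock'])
for t,z in [('carrier_a',.03),('cup_a1',.05)]:
    for d in robot.look_for('wrist',t)[:8]:
        if d['p']>.2: print(t,round(d['p'],2),np.round(d['location']),at_z('wrist',d['location'],z,o)[:2])
E
```

```text
clock: 1.35
tcp_pos: [0.2275, 0.4533, 0.2224]
orientation: [-0.002, 3.141, 0.0]
wrist_force: [0.9, 0.1, -0.4]
opening: 0.996
grasp_force: 0.0
clock: 1.85
tcp_pos: [0.3375, 0.3149, 0.2228]
orientation: [0.008, 3.141, -0.001]
wrist_force: [-0.2, 0.1, 0.6]
opening: 0.619
grasp_force: 0.0
[0.3375 0.3149 0.2228] [ 0.0078  3.1408 -0.0006] 1.85
carrier_a 0.92 [404. 298.] [0.5418 0.2921]
carrier_a 0.85 [408. 226.] [0.5465 0.2151]
carrier_a 0.79 [406. 378.] [0.5443 0.3768]
carrier_a 0.6 [166. 359.] [0.2919 0.3504]
cup_a1 0.69 [404. 299.] [0.5252 0.2939]
cup_a1 0.68 [409. 224.] [0.5309 0.219 ]
```

View pics/w1.png

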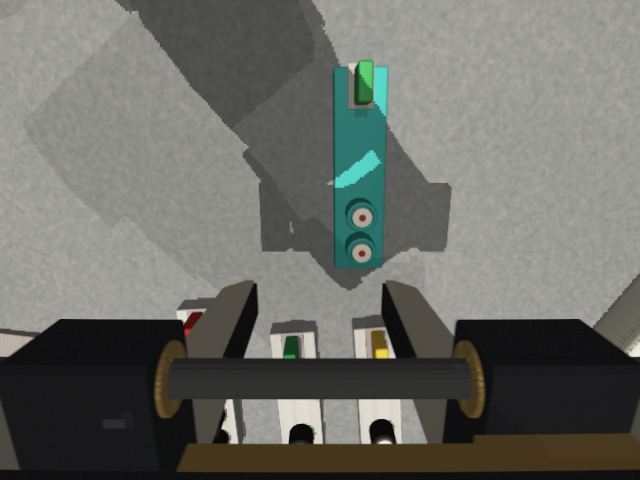

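The picture shows the turquoise look-alike, with green tab at (85,362) and white-topped cups at (217,362) and (253,362). The red (320,193), green (345,290) and yellow (343,380) tabs sit behind the fingers. The camera looks towards the robot side, so I move forward for a clear view.

```bash
python3 -m creep '[0.45,-40,-4,-10,0, 0.45,-40,-4,-10,0, 0.45,-40,-4,-10,0, 0.45,-40,-4,-10,0, 0.45,-40,-4,0,0]'; python3 -m creep '[0.45,-40,-4,0,0, 0.45,-40,0,0,0, 0.45,-30,0,0,0, 0.45,0,0,0,0, 0.45,0,0,0,0]'
python3 - <<'E'
from h import *
np.set_printoptions(precision=4,suppress=True)
o,im=snap('wrist','w2.png'); print(o['tcp_pos'],o['orientation'],o['clock'])
for t,z in [('carrier_a',.03),('cup_a1',.05),('plug_a1',.053)]:
    for d in robot.look_for('wrist',t)[:8]:
        if d['p']>.2: print(t,round(d['p'],2),np.round(d['location']),at_z('wrist',d['location'],z,o)[:2])
E
```

```text
clock: 2.5
tcp_pos: [0.5364, 0.2992, 0.264]
orientation: [-0.002, 3.14, 0.002]
wrist_force: [-0.3, 1.3, -0.2]
opening: 0.448
grasp_force: 0.0
clock: 3.0
tcp_pos: [0.6445, 0.295, 0.2617]
orientation: [0.001, -3.14, 0.0]
wrist_force: [-0.4, 0.1, -0.1]
opening: 0.45
grasp_force: 0.0
[0.6445 0.295  0.2617] [ 0.0009 -3.1403  0.0003] 3.0
carrier_a 0.94 [ 98. 406.] [0.5389 0.3766]
carrier_a 0.68 [101. 317.] [0.5418 0.2928]
carrier_a 0.63 [ 82. 221.] [0.5254 0.2034]
cup_a1 0.95 [ 83. 221.] [0.5282 0.2084]
plug_a1 0.88 [116. 211.] [0.5561 0.1982]
plug_a1 0.79 [152. 215.] [0.5873 0.1999]
```

View pics/w2.png

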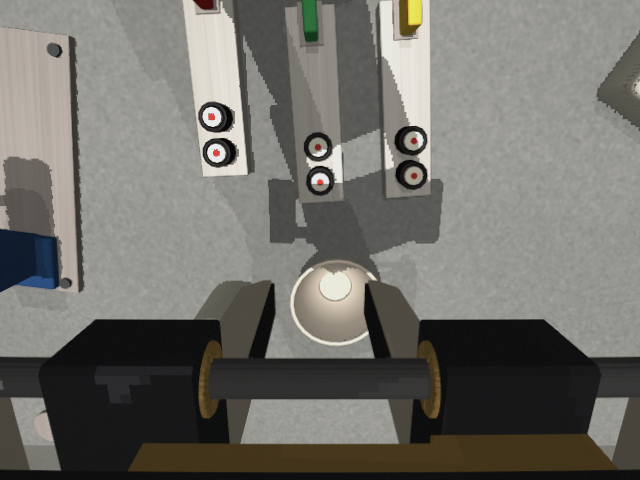

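Three aluminium carriers show: red dots at (117,211) and (153,216), green dots at (147,318) and (182,320), yellow dots at (140,413) and (176,413). The plate's left edge is at columns 73-78. The choice is confirmed, so next I measure the dots and view the press.

```bash
cat >> h.py <<'E'
def reddots(im,r1=260):
    h=cv2.cvtColor(im,cv2.COLOR_RGB2HSV); m=(((h[...,0]<8)|(h[...,0]>172))&(h[...,1]>110)&(h[...,2]>60)).astype(np.uint8); m[r1:]=0
    n,l,s,c=cv2.connectedComponentsWithStats(m)
    return [(c[i][::-1],s[i,4]) for i in range(1,n) if 6<s[i,4]<120]
def axis(d1,d2,o):
    p=at_z('wrist',d1,.053,o)[:2]; q=at_z('wrist',d2,.053,o)[:2]
    if p[0]>q[0]: p,q=q,p
    u=(q-p)/np.linalg.norm(q-p); tab=(p+q)/2-.124*u
    return p,q,np.degrees(np.arctan2(u[1],u[0])),np.linalg.norm(q-p),tab
E
cat > m.py <<'E'
from h import *
np.set_printoptions(precision=4,suppress=True)
im=cv2.imread('pics/w2.png')[:,:,::-1]
o={'tcp_pos':np.array([.6445,.295,.2617]),'orientation':np.array([.0009,-3.1403,.0003])}
D=sorted(reddots(im.copy()),key=lambda d:d[0][1]); print(D)
D=[d for d in D if d[0][0]>100]
for i in range(0,len(D)-1,2): print(axis(D[i][0],D[i+1][0],o))
for rc in [(37,73),(292,78),(50,54),(283,66)]: print('plate',rc,at_z('wrist',rc,.01,o))
for nm,e in {'redL':[(0,184),(177,204)],'redR':[(0,228),(174,247)],'grnL':[(0,286),(203,301)],'yelL':[(0,379),(198,386)],'yelR':[(0,431),(194,431)]}.items():
    a,b=[at_z('wrist',x,.026,o) for x in e]; print(nm,a,b,np.degrees(np.arctan2(*(b-a)[1::-1])))
for c in ['top']:
  for rc in [(171,317),(177,364),(283,351),(277,301)]: print(c,rc,at_z(c,rc,.01))
  for rc in [(215,390),(214,487),(298,393),(299,490)]: print('tray',at_z(c,rc,.016))
E
python3 m.py
python3 -m creep '[1,6,-30,-20,0, 1,6,-40,-20,0, 1,6,-42,-20,0, 1,6,-42,-18,0, 1,6,-42,0,0]'; python3 -m creep '[1,6,-42,0,0, 1,6,-42,0,0, 1,4,-15,0,0, 1,0,0,0,0, 1,0,0,0,0]'
python3 - <<'E'
from h import *
np.set_printoptions(precision=4,suppress=True)
o,im=snap('wrist','w3.png'); print(o['tcp_pos'],o['orientation'],o['clock'])
E
```

```text
[(array([116.4857, 211.0857]), np.int32(35)), (array([152.5, 215.5]), np.int32(32)), (array([146.6897, 317.4483]), np.int32(29)), (array([181.96, 319.6 ]), np.int32(25)), (array([140.5484, 413.5806]), np.int32(31)), (array([175.5   , 413.7857]), np.int32(28))]
(array([0.5565, 0.1983]), array([0.588 , 0.2001]), np.float64(3.2073198790153405), np.float64(0.03162532072681285), array([0.4484, 0.1923]))
(array([0.5828, 0.2936]), array([0.6149, 0.2956]), np.float64(3.5923118477347527), np.float64(0.03218120430439373), array([0.4751, 0.2868]))
(array([0.5772, 0.381 ]), array([0.6088, 0.3833]), np.float64(4.144351913265598), np.float64(0.0316724038390572), array([0.4693, 0.3732]))
plate (37, 73) [0.4816 0.059  0.01  ]
plate (292, 78) [0.7457 0.02   0.01  ]
plate (50, 54) [0.4929 0.0386 0.01  ]
plate (283, 66) [0.7347 0.0081 0.01  ]
redL [0.4554 0.1738 0.026 ] [0.6135 0.1797 0.026 ] 2.1626837701519808
redR [0.4556 0.2133 0.026 ] [0.6105 0.2231 0.026 ] 3.59971354090278
grnL [0.4557 0.2653 0.026 ] [0.6398 0.2767 0.026 ] 3.54908480684563
yelL [0.4555 0.3485 0.026 ] [0.6346 0.3631 0.026 ] 4.659024418545894
yelR [0.4553 0.3952 0.026 ] [0.6304 0.4086 0.026 ] 4.392219662856445
top (171, 317) [0.7498 0.0115 0.01  ]
top (177, 364) [ 0.7365 -0.1062  0.01  ]
top (283, 351) [ 0.4717 -0.074   0.01  ]
top (277, 301) [0.4849 0.0476 0.01  ]
tray [ 0.6398 -0.1698  0.016 ]
tray [ 0.6468 -0.417   0.016 ]
tray [ 0.4358 -0.1758  0.016 ]
tray [ 0.4339 -0.4186  0.016 ]
clock: 3.7
tcp_pos: [0.6147, 0.0966, 0.3439]
orientation: [-0.0, 3.137, 0.001]
wrist_force: [-0.2, -0.1, -0.6]
opening: 0.833
grasp_force: 0.0
clock: 4.2
tcp_pos: [0.5989, -0.0004, 0.3409]
orientation: [0.001, 3.141, 0.001]
wrist_force: [-0.6, 0.3, -1.1]
opening: 0.996
grasp_force: 0.0
[ 0.5989 -0.0004  0.3409] [0.0008 3.1411 0.0007] 4.2
```

View pics/w3.png

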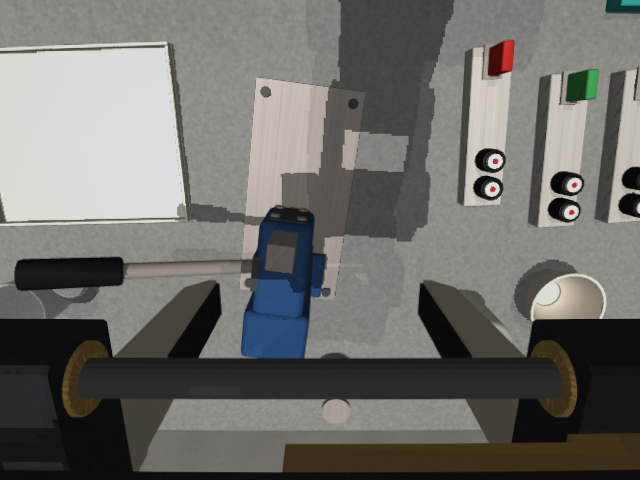

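The press from above: plate bolts at (91,265), (103,352), (291,326) and (283,249), ram top near (251,281), lever grip at (272,70), tray at left. Now I fit the press pose.

```bash
cat > f.py <<'E'
from h import *
from scipy.optimize import least_squares
np.set_printoptions(precision=4,suppress=True)
o={'tcp_pos':np.array([.5989,-.0004,.3409]),'orientation':np.array([.0008,3.1411,.0007])}
obs={(-.14,-.065):(78,258),(-.14,.065):(93,366),(.13,.065):(298,334)}
P=np.array([[*k,.01] for k in obs]); uv=np.array(list(obs.values()),float)
def W(p,Q): c,s=np.cos(p[2]),np.sin(p[2]); return Q@np.array([[c,s,0],[-s,c,0],[0,0,1]])+np.array([p[0],p[1],0])
r=least_squares(lambda p:(proj('wrist',W(p,P),o)-uv).ravel(),[.62,-.02,-.12]); print('press',r.x,r.fun)
p=r.x
obs2={(-.14,.065):at_z('top',(277,301),.01)}
for n,Q in {'ramtop':[0,0,.237],'headfront':[-.016,0,.198],'hfl':[-.016,-.022,.198],'hfr':[-.016,.022,.198],'grip':[.03,-.148,.237],'nose':[0,0,.081],'lo':[-.016,.022,.132]}.items():
    w=W(p,np.array([Q])); print(n,w[0],'wrist',proj('wrist',w,o)[0],'top',proj('top',w)[0],'side',proj('side',w)[0])
im=cv2.imread('pics/w3.png')[:,:,::-1]
D=sorted(reddots(im.copy()),key=lambda d:d[0][1])
D=[d for d in D if d[0][0]>100]; print(D)
for i in range(0,len(D)-1,2): print(axis(D[i][0],D[i+1][0],o))
for rc in [(44,168),(208,187),(44,168)]: print('tray',at_z('wrist',rc,.016,o))
print('lever cyl',at_z('wrist',(272,70),.245,o))
a=cv2.resize(cv2.imread('pics/w3.png')[190:310,220:360],None,fx=4,fy=4)
b=cv2.resize(cv2.imread('pics/side0.png')[215:335,300:440],None,fx=4,fy=4)
cv2.imwrite('pics/c1.png',cv2.resize(np.hstack([a,b]),(800,343)))
E
python3 f.py
```

```text
press [ 0.6103 -0.0266 -0.1313] [-1.2518 -1.1259 -0.7653  0.8291  2.836   0.3562]
ramtop [ 0.6103 -0.0266  0.237 ] wrist [259.5645 281.3669] top [208.8558 337.2688] side [227.3861 370.9845]
headfront [ 0.5944 -0.0245  0.198 ] wrist [224.386  288.1379] top [219.6909 335.1759] side [244.3934 361.3776]
hfl [ 0.5916 -0.0463  0.198 ] wrist [220.8211 260.2957] top [221.1784 345.4454] side [251.8937 363.4221]
hfr [ 0.5973 -0.0027  0.198 ] wrist [227.9362 315.8499] top [218.2049 324.898 ] side [237.1448 359.3995]
grip [ 0.6207 -0.1773  0.237 ] wrist [273.1653  70.8377] top [205.1299 409.8318] side [281.1136 405.8368]
nose [ 0.6103 -0.0266  0.081 ] wrist [213.0988 294.7872] top [221.5514 333.3791] side [288.348  366.2526]
lo [ 0.5973 -0.0027  0.132 ] wrist [210.9269 316.3849] top [223.3152 323.833 ] side [262.9955 357.8401]
[(array([189.05, 492.1 ]), np.int32(20)), (array([161.0909, 494.9091]), np.int32(22)), (array([212.1579, 571.1579]), np.int32(19)), (array([184.75, 573.95]), np.int32(20))]
(array([0.5563, 0.1981]), array([0.5879, 0.1988]), np.float64(1.1630410151942852), np.float64(0.031635405676500965), array([0.4481, 0.1959]))
(array([0.5827, 0.2932]), array([0.6148, 0.2956]), np.float64(4.40580208100311), np.float64(0.03225375110457701), array([0.4751, 0.2849]))
tray [ 0.4288 -0.1711  0.016 ]
tray [ 0.6175 -0.1666  0.016 ]
tray [ 0.4288 -0.1711  0.016 ]
lever cyl [ 0.6167 -0.1722  0.245 ]
```

View pics/c1.png

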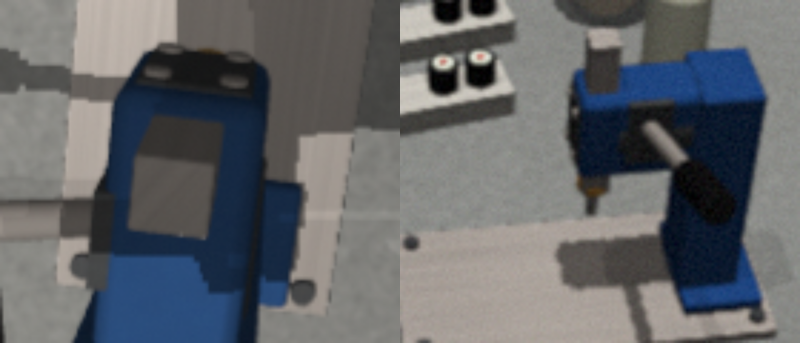

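The pose agrees in three views: ram at (0.610,-0.027), yaw -0.131 rad. I go for the red carrier first.

```bash
python3 -m creep '[0.45,30,39,30,0, 0.45,30,39,40,0, 0.45,30,39,40,0, 0.45,30,39,40,0, 0.45,28,38,40,-0.047]'; python3 -m creep '[0.45,0,0,20,0, 0.45,0,0,0,0, 0.45,0,0,0,0, 0.45,0,0,0,0, 0.45,0,0,0,0]'
cat > tab.py <<'E'
import sys
from h import *
np.set_printoptions(precision=4,suppress=True)
# find tab top centre by colour, report target error in tool axes (mm)
col=sys.argv[1]; lo,hi={'red':((0,130,50),(8,255,255)),'green':((45,100,30),(75,255,255)),'yellow':((20,120,60),(35,255,255))}[col]
o,im=snap('wrist',sys.argv[2]); h=cv2.cvtColor(im,cv2.COLOR_RGB2HSV)
m=cv2.inRange(h,lo,hi)
if col=='red': m|=cv2.inRange(h,(172,130,50),(180,255,255))
n,l,s,c=cv2.connectedComponentsWithStats(m)
print(o['clock'],o['tcp_pos'],o['orientation'])
Rt=R.from_rotvec(o['orientation']).as_matrix()
for i in range(1,n):
    if s[i,4]>150: 
        p=at_z('wrist',c[i][::-1],.06,o); print(s[i],c[i],p, 'tool mm',Rt.T@(p-o['tcp_pos'])*1e3)
E
python3 tab.py red t1.png
```

```text
clock: 4.75
tcp_pos: [0.4781, 0.158, 0.1868]
orientation: [-0.076, 3.14, 0.001]
wrist_force: [0.8, 0.4, -0.9]
opening: 0.621
grasp_force: 0.0
clock: 5.25
tcp_pos: [0.4803, 0.1554, 0.1687]
orientation: [-0.071, 3.139, 0.001]
wrist_force: [0.1, 0.2, 0.0]
opening: 0.455
grasp_force: 0.0
5.25 [0.4803 0.1554 0.1687] [-0.0715  3.1389  0.0006]
[ 364  173   23   49 1010] [374.9871 196.8931] [0.4466 0.1923 0.06  ] tool mm [ 32.1846  38.3436 108.6914]
```

View pics/t1.png

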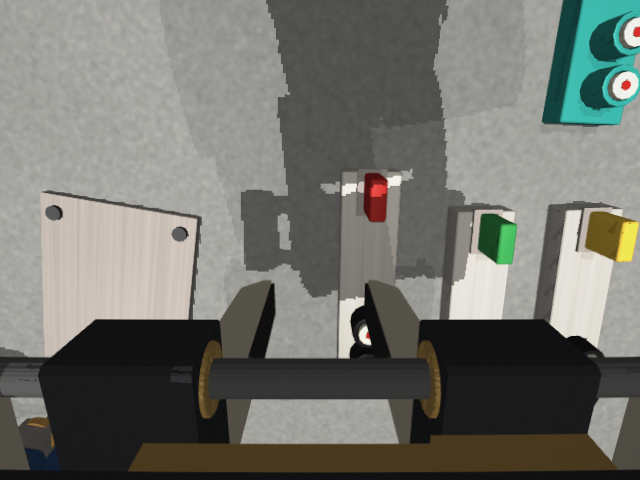

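The red tab is at (197,375), left of the fingers' line, as computed. I correct by +28, +38.5 in tool x, y and descend.

```bash
python3 -m creep '[0.45,14,19,0,0, 0.45,14,19.5,0,0, 0.45,0,0,20,0, 0.45,0,0,20,0, 0.45,0,0,0,0]'; python3 tab.py red t2.png
```

```text
clock: 5.8
tcp_pos: [0.4489, 0.1923, 0.1264]
orientation: [0.072, -3.138, 0.001]
wrist_force: [0.6, -0.3, -0.0]
opening: 0.449
grasp_force: 0.0
5.8 [0.4489 0.1923 0.1264] [ 0.072  -3.138   0.0012]
[ 313  226   19   60 1121] [321.9144 255.8519] [0.4448 0.1939 0.06  ] tool mm [ 3.8422  1.8997 66.3689]
```

```bash
python3 -m creep '[0.45,-1,1,30,0, 0.45,0,0,30,0, 0.45,0,0,21,0, 0.45,0,0,0,0, 0,0,0,0,0]'; python3 -m creep '[0,0,0,0,0, 0,0,0,0,0, 0,0,0,0,0, 0,0,0,0,0, 0,0,0,0,0]'; python3 -m creep '[0,0,0,-8,0, 0,0,0,-10,0, 0,0,0,-10,0, 0,0,0,-2,0, 0,0,0,0,0]'
python3 -c "
from h import *
o,_=snap('side','s1.png');print(o['clock'],o['grasp_force'],o['moment'])"
```

```text
clock: 6.35
tcp_pos: [0.4515, 0.1938, 0.0479]
orientation: [-0.072, 3.14, 0.0]
wrist_force: [-0.1, 0.5, 0.4]
opening: 0.408
grasp_force: 0.0
clock: 6.85
tcp_pos: [0.451, 0.1938, 0.0474]
orientation: [-0.072, 3.14, 0.001]
wrist_force: [-1.1, -0.4, 7.5]
opening: 0.127
grasp_force: 30.0
clock: 7.35
tcp_pos: [0.4509, 0.1938, 0.0772]
orientation: [-0.073, 3.14, 0.0]
wrist_force: [-0.1, -0.4, -3.2]
opening: 0.126
grasp_force: 30.0
7.35 29.998343288898468 [ 0.04149371  0.30311482 -0.02294941]
```

View pics/s1.png

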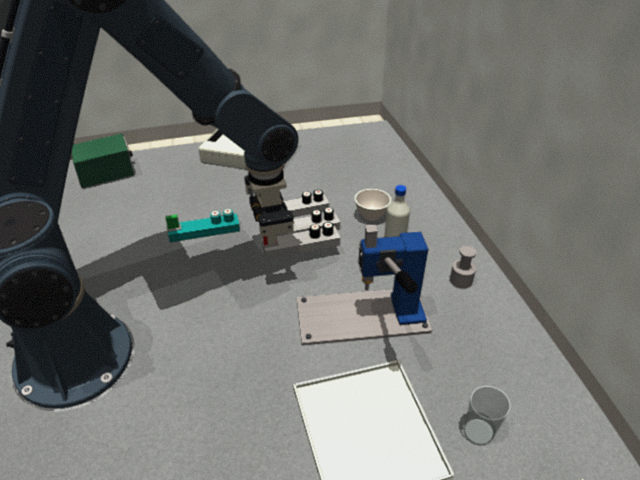

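The carrier hangs level in the gripper (cups at (230,317) and (230,330)). I carry it to the front of the press.

```bash
python3 -m creep '[0,6,-12,0,0, 0,6,-25,0,0, 0,6,-30,0,0, 0,6,-30,0,0, 0,6,-30,0,0]'; python3 -m creep '[0,0,-30,0,0, 0,0,-25,0,0, 0,0,-14,0,0.04, 0,0,0,0,0.07, 0,0,0,0,0.068]';python3 -m creep '[0,0,0,0,0, 0,0,0,0,0, 0,0,0,0,0, 0,0,0,0,0, 0,0,0,0,0]'
cat > pr.py <<'E'
from h import *
np.set_printoptions(precision=1,suppress=True)
o=robot.get_obs(); Rt=R.from_rotvec(o['orientation']).as_matrix(); t=o['tcp_pos']
yaw=np.arctan2(Rt[1,1],Rt[0,1])-np.pi/2
ram=np.array([.610,-.027]); a=-.1313; M=np.array([[np.cos(a),np.sin(a)],[-np.sin(a),np.cos(a)]])
q=M@(t[:2]-ram)*1e3
print('t',o['clock'],'press-frame TCP mm',q,'z',t[2]*1e3,'yaw err deg',np.degrees(yaw-a),'turn',round(yaw-a,3),'F',o['wrist_force'],'grip',o['grasp_force'],o['opening'])
E
python3 pr.py
```

```text
clock: 7.9
tcp_pos: [0.4254, 0.0638, 0.0763]
orientation: [0.073, -3.14, 0.0]
wrist_force: [-0.1, -0.7, -2.9]
opening: 0.129
grasp_force: 30.0
clock: 8.4
tcp_pos: [0.4288, -0.0045, 0.0763]
orientation: [-0.213, -3.133, 0.0]
wrist_force: [-0.1, 0.1, -3.8]
opening: 0.128
grasp_force: 30.0
clock: 8.9
tcp_pos: [0.4297, -0.0034, 0.0766]
orientation: [-0.206, -3.135, 0.0]
wrist_force: [-0.5, 0.5, -4.0]
opening: 0.128
grasp_force: 30.0
t 8.9 press-frame TCP mm [-181.8   -0.2] z 76.6451238361733 yaw err deg 0.013094016346901943 turn 0.0 F [-0.5  0.5 -4. ] grip 29.998341500759125 0.12759917257218154
```

```bash
python3 -m creep '[0,0,0,7,0, 0,0,0,7,0, 0,0,0,5,0, 0,0,0,0,0, 0,0,0,0,0]'; python3 -m creep '[0,-8,0,0,0, 0,-12,0,0,0, 0,-12,0,0,0, 0,-12,0,0,0, 0,0,0,0,0]'; python3 pr.py
python3 - <<'E'
from h import *
np.set_printoptions(precision=1,suppress=True)
o,im=snap('side','s2.png'); a=-.1313
def W(x,y,z): return [.610+x*np.cos(a)-y*np.sin(a),-.027+x*np.sin(a)+y*np.cos(a),z]
print(proj('side',[W(0,0,.063),W(-.032,0,.063),W(0,0,.081)]))
for t in ['plug_a1','nose_tip']:
    for d in robot.look_for('side',t)[:5]: print(t,d)
cv2.imwrite('pics/c2.png',cv2.resize(cv2.imread('pics/s2.png')[240:330,290:410],None,fx=6,fy=6,interpolation=cv2.INTER_CUBIC))
E
```

```text
clock: 9.4
tcp_pos: [0.4296, -0.0035, 0.0573]
orientation: [-0.207, -3.134, -0.0]
wrist_force: [0.9, 0.3, -3.5]
opening: 0.123
grasp_force: 30.0
clock: 9.9
tcp_pos: [0.4754, -0.0096, 0.0578]
orientation: [0.207, 3.133, -0.0]
wrist_force: [0.5, -0.5, -3.1]
opening: 0.124
grasp_force: 30.0
t 9.9 press-frame TCP mm [-135.7   -0.3] z 57.76641827244738 yaw err deg -0.03628755107910837 turn -0.001 F [ 0.5 -0.5 -3.1] grip 29.999143481254578 0.12413247057790795
[[294.8 365.7]
 [296.1 350.3]
 [288.5 366.2]]
plug_a1 {'location': [293.1, 370.5], 'p': 0.5}
plug_a1 {'location': [309.8, 341.4], 'p': 0.21}
nose_tip {'location': [240.9, 367.4], 'p': 0.85}
nose_tip {'location': [308.6, 341.0], 'p': 0.47}
```

View pics/c2.png

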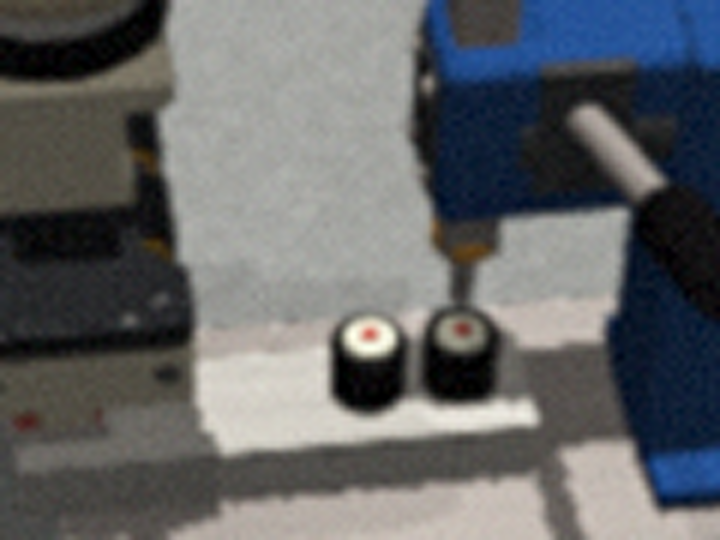

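Side view: far dot at (294.8,367.0), just under the nose at col 366.7. I back it up 1.6 mm, release and go to the lever.

```bash
python3 -m creep '[0,1.6,0,0,0, 0,0,0,0,0, 0.4,0,0,0,0, 0.4,0,0,0,0, 0.4,0,0,0,0]'; python3 pr.py; python3 -m creep '[0.4,0,0,-10,0, 0.4,0,0,-45,0, 0.4,0,0,-48,0, 0.2,0,0,-48,0, 0,0,0,-48,0]'; python3 -m creep '[0,-20,-18,-43,0, 0,-36,-32,0,0, 0,-38,-34,0,0, 0,-38,-34,0,0, 0,-35,-30,0,0]'; python3 -m creep '[0,0,0,0,0, 0,0,0,0,0, 0,0,0,0,0, 0,0,0,0,0, 0,0,0,0,0]'; python3 pr.py
```

```text
clock: 10.55
tcp_pos: [0.4721, -0.0091, 0.0579]
orientation: [0.207, 3.134, -0.0]
wrist_force: [-0.8, 0.3, 0.5]
opening: 0.341
grasp_force: 0.0
t 10.55 press-frame TCP mm [-139.    -0.3] z 57.91869977081839 yaw err deg -0.02881952527925006 turn -0.001 F [-0.8  0.3  0.5] grip 0.0 0.3405810011847255
clock: 11.05
tcp_pos: [0.4713, -0.009, 0.2596]
orientation: [0.207, 3.134, -0.0]
wrist_force: [0.3, -0.3, 0.2]
opening: 0.278
grasp_force: 0.0
clock: 11.55
tcp_pos: [0.6172, -0.1778, 0.3]
orientation: [0.207, 3.134, -0.0]
wrist_force: [1.0, -0.1, 0.3]
opening: 0.012
grasp_force: 0.0
clock: 12.05
tcp_pos: [0.6161, -0.1751, 0.2997]
orientation: [0.205, 3.134, -0.0]
wrist_force: [-0.0, -0.3, 0.8]
opening: 0.003
grasp_force: 0.0
t 12.05 press-frame TCP mm [  25.4 -146.1] z 299.7476965003115 yaw err deg 0.02133930804594682 turn 0.0 F [-0.  -0.3  0.8] grip 0.0 0.0032862772132426646
```

```bash
cat > sd.py <<'E'
import sys
from h import *
np.set_printoptions(precision=1,suppress=True)
o,im=snap('side',sys.argv[1]); a=-.1313
def W(x,y,z): return [.610+x*np.cos(a)-y*np.sin(a),-.027+x*np.sin(a)+y*np.cos(a),z]
dep=[float(v)/1e3 for v in sys.argv[2:4]] if len(sys.argv)>3 else [0,0]
# dots in the zone ahead of the nose
c=robot.calibration('side')
h=cv2.cvtColor(im,cv2.COLOR_RGB2HSV).astype(int); r=im.astype(int); m=((r[...,0]>r[...,1]*1.35)&(r[...,0]>r[...,2]*1.35)&(r[...,0]>50)&((h[...,0]<10)|(h[...,0]>170))).astype(np.uint8)
z=np.zeros_like(m); z[284:306,338:392]=1; m*=z
n,l,s,ce=cv2.connectedComponentsWithStats(m)
for i in range(1,n):
    if s[i,4]>=2:
        w=np.where(l==i); wt=(r[...,0]-r[...,1])[w]; rc=(np.average(w[0],weights=wt),np.average(w[1],weights=wt))
        for k in (0,):
            p=at_z('side',rc,.063)[:2]-np.array([.610,-.027]); M=np.array([[np.cos(a),np.sin(a)],[-np.sin(a),np.cos(a)]])
            print('dot px',np.array(rc),'n',s[i,4],'press mm (if proud)',M@p*1e3)
E
python3 sd.py s3.png
python3 -c "
from h import *
import sd
" 2>/dev/null; python3 -m creep '[0,-5,-2,10,0, 0,0,0,8,0, 0,0,0,0,0, 0,0,0,0,0, 0,0,0,0,0]'; python3 pr.py
```

```text
dot px [289.3 350.7] n 3 press mm (if proud) [-28.1  19.6]
clock: 12.6
tcp_pos: [0.6211, -0.1786, 0.2812]
orientation: [0.207, 3.135, -0.0]
wrist_force: [0.9, 0.3, -0.6]
opening: -0.002
grasp_force: 0.0
t 12.6 press-frame TCP mm [  30.9 -148.8] z 281.2160578302975 yaw err deg -0.030829107365531183 turn -0.001 F [ 0.9  0.3 -0.6] grip 0.0 -0.0020541817403932267
```

```bash
python3 -m creep '[0,0,0,4,0, 0,0,0,4,0, 0,0,0,4,0, 0,0,0,0,0, 0,0,0,0,0]';python3 -m creep '[0,0,0,6,0, 0,0,0,6,0, 0,0,0,6,0, 0,0,0,0,0, 0,0,0,0,0]'; python3 -m creep '[0,0,0,6,0, 0,0,0,6,0, 0,0,0,6,0, 0,0,0,6,0, 0,0,0,0,0]'; python3 pr.py
```

```text
clock: 13.1
tcp_pos: [0.621, -0.1785, 0.2689]
orientation: [-0.207, -3.135, -0.0]
wrist_force: [0.1, 0.2, -0.4]
opening: 0.007
grasp_force: 0.0
clock: 13.6
tcp_pos: [0.621, -0.1783, 0.2508]
orientation: [-0.207, -3.134, -0.001]
wrist_force: [-0.5, 2.0, 0.9]
opening: 0.006
grasp_force: 0.5
clock: 14.1
tcp_pos: [0.6208, -0.1784, 0.2259]
orientation: [-0.207, -3.134, -0.001]
wrist_force: [-0.1, 1.2, 1.7]
opening: 0.006
grasp_force: 0.8
t 14.1 press-frame TCP mm [  30.5 -148.7] z 225.9209805625208 yaw err deg -0.03171727117296449 turn -0.001 F [-0.1  1.2  1.7] grip 0.7748000510036945 0.006166553106513221
```

```bash
python3 -m creep '[0,0,0,6,0, 0,0,0,6,0, 0,0,0,6,0, 0,0,0,6,0, 0,0,0,0,0]';python3 -m creep '[0,0,0,2,0, 0,0,0,2,0, 0,0,0,2,0, 0,0,0,2,0, 0,0,0,0,0]'; python3 -m creep '[0,0,0,2,0, 0,0,0,2,0, 0,0,0,2,0, 0,0,0,2,0, 0,0,0,0,0]'; python3 pr.py
```

```text
clock: 14.6
tcp_pos: [0.6208, -0.1784, 0.202]
orientation: [-0.207, -3.134, -0.001]
wrist_force: [-0.2, -0.4, 2.0]
opening: 0.003
grasp_force: 1.1
clock: 15.1
tcp_pos: [0.6211, -0.1786, 0.1949]
orientation: [0.207, 3.135, -0.0]
wrist_force: [-0.2, -1.5, 1.6]
opening: 0.007
grasp_force: 1.2
clock: 15.6
tcp_pos: [0.6211, -0.1785, 0.1867]
orientation: [-0.207, -3.135, -0.0]
wrist_force: [-0.8, -2.4, 2.0]
opening: 0.009
grasp_force: 1.4
t 15.6 press-frame TCP mm [  30.8 -148.8] z 186.7488525327058 yaw err deg -0.03312417790103935 turn -0.001 F [-0.8 -2.4  2. ] grip 1.358269001939334 0.009474894075900698
```

```bash
for i in 1; do python3 -m creep '[0,0,0,0.5,0, 0,0,0,0.5,0, 0,0,0,0.5,0, 0,0,0,0.5,0, 0,0,0,0,0]'; done; python3 -m creep '[0,0,0,0.5,0, 0,0,0,0.5,0, 0,0,0,0.5,0, 0,0,0,0.5,0, 0,0,0,0,0]'|grep -E 'force|tcp'; python3 -m creep '[0,0,0,0.5,0, 0,0,0,0.5,0, 0,0,0,0.5,0, 0,0,0,0,0, 0,0,0,0,0]'|grep -E 'force|tcp'
python3 -c "
from h import *
o,im=snap('side','s4.png')
cv2.imwrite('pics/c4.png',cv2.resize(im[230:340,290:440,::-1],None,fx=5,fy=5,interpolation=cv2.INTER_CUBIC))"
```

```text
clock: 16.1
tcp_pos: [0.6211, -0.1786, 0.185]
orientation: [0.207, 3.135, -0.0]
wrist_force: [-0.4, -1.3, 2.6]
opening: 0.004
grasp_force: 1.4
tcp_pos: [0.621, -0.1786, 0.1829]
wrist_force: [-0.3, -2.5, 2.4]
grasp_force: 1.4
tcp_pos: [0.621, -0.1785, 0.1815]
wrist_force: [-0.7, -1.9, 3.0]
grasp_force: 1.5
```

View pics/c4.png

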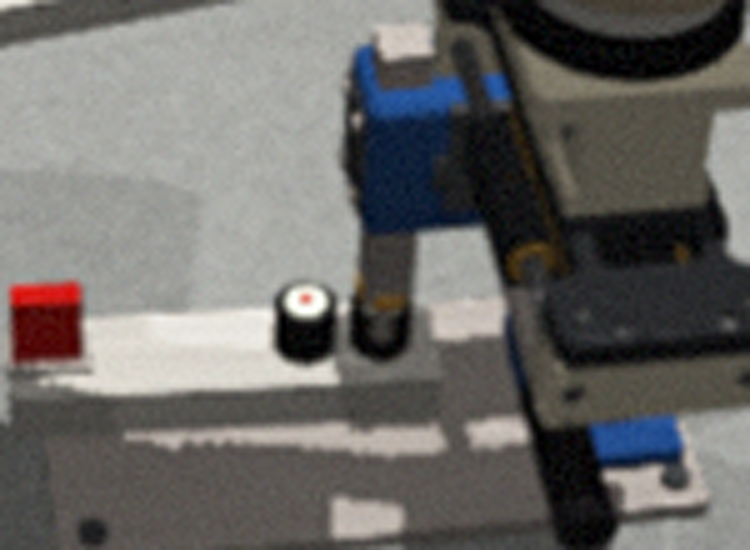

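The nose is on the far cup and the plug is about to move. I continue in small steps, each followed by a force check that stops the descent.

```bash
cat > ok.py <<'E'
import sys
from h import robot
import numpy as np
o=robot.get_obs(); f=o['wrist_force']; n=np.linalg.norm(f)
print('z %.1f F %s |F| %.1f'%(o['tcp_pos'][2]*1e3,np.round(f,1),n)); sys.exit(n>float(sys.argv[1]))
E
python3 -m creep '[0,0,0,0.5,0, 0,0,0,0.5,0, 0,0,0,0.5,0, 0,0,0,0,0, 0,0,0,0,0]' >/dev/null; python3 ok.py 9 && python3 -m creep '[0,0,0,0.5,0, 0,0,0,0.5,0, 0,0,0,0.5,0, 0,0,0,0,0, 0,0,0,0,0]' >/dev/null; python3 ok.py 9 && python3 -m creep '[0,0,0,0.5,0, 0,0,0,0.5,0, 0,0,0,0.5,0, 0,0,0,0,0, 0,0,0,0,0]' >/dev/null; python3 ok.py 9 && python3 -m creep '[0,0,0,0.4,0, 0,0,0,0.4,0, 0,0,0,0.4,0, 0,0,0,0,0, 0,0,0,0,0]' >/dev/null; python3 ok.py 9 &&  python3 -m creep '[0,0,0,0.4,0, 0,0,0,0.4,0, 0,0,0,0.4,0, 0,0,0,0,0, 0,0,0,0,0]' >/dev/null; python3 ok.py 9
```

```text
z 180.0 F [ 0.5 -2.6  3.1] |F| 4.1
z 180.0 F [ 0.5 -2.6  3.1] |F| 4.1
z 180.0 F [ 0.5 -2.6  3.1] |F| 4.1
z 180.0 F [ 0.5 -2.6  3.1] |F| 4.1
z 180.0 F [ 0.5 -2.6  3.1] |F| 4.1False
False
False
False
False
```

```bash
sed -i 's/sys.exit(n>float(sys.argv\[1\]))/sys.exit(int(n>float(sys.argv[1])))/' ok.py
python3 ok.py 9 && python3 -m creep '[0,0,0,0.5,0, 0,0,0,0.5,0, 0,0,0,0.5,0, 0,0,0,0,0, 0,0,0,0,0]' >/dev/null; python3 ok.py 9 && python3 -m creep '[0,0,0,0.5,0, 0,0,0,0.5,0, 0,0,0,0.5,0, 0,0,0,0,0, 0,0,0,0,0]' >/dev/null; python3 ok.py 9 && python3 -m creep '[0,0,0,0.4,0, 0,0,0,0.4,0, 0,0,0,0.4,0, 0,0,0,0,0, 0,0,0,0,0]' >/dev/null; python3 ok.py 9 &&  python3 -m creep '[0,0,0,0.4,0, 0,0,0,0.4,0, 0,0,0,0.4,0, 0,0,0,0,0, 0,0,0,0,0]' >/dev/null; python3 ok.py 9
```

```text
z 180.0 F [ 0.5 -2.6  3.1] |F| 4.1
z 178.5 F [-0.3 -2.6  2.8] |F| 3.8
z 177.0 F [-1.4 -2.4  2.7] |F| 3.9
z 175.8 F [-0.6 -1.7  3.3] |F| 3.8
z 174.6 F [-0.5 -0.9  3.6] |F| 3.8
```

```bash
python3 -c "
from h import *
o,im=snap('side','s5.png'); im=im[...,::-1]
a=cv2.imread('pics/s2.png')[270:310,335:400]; b=im[270:310,335:400]
cv2.imwrite('pics/c5.png',np.clip(np.hstack([cv2.resize(x,(400,246),interpolation=cv2.INTER_CUBIC) for x in (a,b)])*1.8,0,255).astype(np.uint8))
print(robot.get_obs()['wrist_force'],robot.get_obs()['moment'],robot.get_obs()['joint_torque'])"
```

```text
[-0.14391883 -1.53377952  2.37303828] [-0.2475429  -0.02447659  0.02918868] [ 9.12028346e-01 -6.01774120e+01 -2.68377256e+01  3.06892125e-01
  2.07735077e-01 -7.26403437e-05]
```

View pics/c5.png

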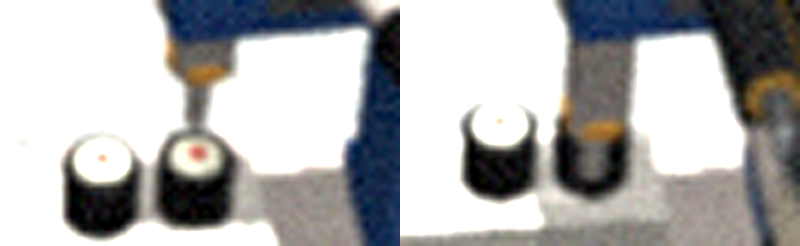

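The near dot is now at (289.5,351), 6 px higher than before the press. So the carrier was knocked about 19 mm to +y after release, and the nose is passing beside the cup without touching a plug. I raise the lever and re-measure.

```bash
python3 -m creep '[0,0,0,-20,0, 0,0,0,-25,0, 0,0,0,-25,0, 0,0,0,-30,0, 0,0,0,-30,0]';  python3 -m creep '[0.4,15,38,0,0, 0.4,15,38,0,0, 0.4,15,38,0,0, 0.4,15,38,0,0, 0.4,15,38,0,0]';  python3 -m creep '[0.4,15,38,0,0, 0.4,0,0,0,0, 0.4,0,0,0,0, 0.4,0,0,0,0, 0.4,0,0,0,0]'
python3 tab.py red w6.png; python3 -c "
from h import *
im=cv2.imread('pics/w6.png')[...,::-1];o=robot.get_obs()
for d,n in reddots(im.copy(),330): print(d,n,at_z('wrist',d,.063,o))"
```

```text
clock: 20.2
tcp_pos: [0.6207, -0.1781, 0.3052]
orientation: [-0.207, -3.133, -0.001]
wrist_force: [0.4, -0.3, 0.2]
opening: 0.003
grasp_force: 0.0
clock: 20.7
tcp_pos: [0.5707, 0.0214, 0.3042]
orientation: [-0.207, -3.134, -0.001]
wrist_force: [0.2, -0.3, -0.0]
opening: 0.375
grasp_force: 0.0
clock: 21.2
tcp_pos: [0.562, 0.0583, 0.3044]
orientation: [-0.209, -3.134, 0.0]
wrist_force: [0.1, 0.4, 0.9]
opening: 0.396
grasp_force: 0.0
21.2 [0.562  0.0583 0.3044] [-0.209  -3.1342  0.0001]
[257 113  16  32 495] [264.3737 128.7111] [0.478  0.0149 0.06  ] tool mm [ 77.3395 -54.1151 244.4476]
[178.90909091 624.09090909] 22 [0.5746937  0.37311077 0.063     ]
[194.90909091 541.31818182] 22 [0.58030686 0.28793296 0.063     ]
[207.90909091 623.09090909] 22 [0.60544588 0.37451388 0.063     ]
[223.84210526 542.84210526] 19 [0.6116507  0.29027202 0.063     ]
[234.75 263.25] 20 [ 0.58451149 -0.00414412  0.063     ]
[262.84210526 263.15789474] 19 [ 0.61552148 -0.00963632  0.063     ]
```

View pics/w6.png

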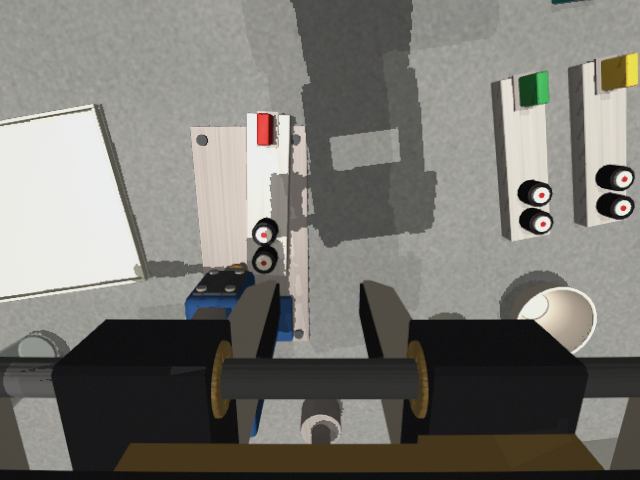

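The red carrier sits about 18.5 mm to +y of where I left it, dots at (235,263) and (263,263), about 2.5° askew, with both plugs still proud. I regrasp its tab.

```bash
python3 -m creep '[0.4,18,-13,40,0, 0.4,19,-14,40,0, 0.4,19,-14,40,0, 0.4,18,-13,40,0, 0.4,0,0,30,0.044]';  python3 -m creep '[0.4,0,0,30,0, 0.4,0,0,20,0, 0.4,0,0,6,0, 0.4,0,0,0,0, 0.4,0,0,0,0]'; python3 pr.py; python3 tab.py red w7.png
```

```text
clock: 21.75
tcp_pos: [0.4788, 0.0141, 0.1127]
orientation: [-0.279, -3.126, 0.0]
wrist_force: [0.7, -0.7, 0.7]
opening: 0.401
grasp_force: 0.0
clock: 22.25
tcp_pos: [0.4819, 0.0153, 0.0595]
orientation: [0.276, 3.128, 0.0]
wrist_force: [-0.3, -0.4, -1.0]
opening: 0.398
grasp_force: 0.0
t 22.25 press-frame TCP mm [-132.5   25.1] z 59.49808372220709 yaw err deg -2.5684578940048737 turn -0.045 F [-0.3 -0.4 -1. ] grip 0.0 0.39822801530798557
22.25 [0.4819 0.0153 0.0595] [0.2762 3.1282 0.    ]
[ 302  258   30   94 2652] [316.1844 305.2941] [0.4781 0.0148 0.06  ] tool mm [ 3.6881 -1.1024 -0.5064]
```

```bash
python3 -m creep '[0,0,0,0,0, 0,0,0,0,0, 0,0,0,0,0, 0,0,0,0,0, 0,0,0,0,0]'; python3 -m creep '[0,0,0,-2,0, 0,0,0,0,-0.02, 0,0,0,0,-0.025, 0,1,-5,0,0, 0,2,-8,0,0]';  python3 -m creep '[0,1.5,-8,0,0, 0,0,-4,0,0, 0,0,0,0,0, 0,0,0,0,0, 0,0,0,0,0]'; python3 pr.py; python3 sd.py s6.png
```

```text
clock: 22.8
tcp_pos: [0.4815, 0.0155, 0.0589]
orientation: [0.276, 3.129, -0.0]
wrist_force: [-1.4, -1.1, 6.2]
opening: 0.132
grasp_force: 30.0
clock: 23.3
tcp_pos: [0.4764, 0.0028, 0.0605]
orientation: [-0.204, -3.135, 0.0]
wrist_force: [-0.4, 0.8, -3.2]
opening: 0.13
grasp_force: 30.0
clock: 23.8
tcp_pos: [0.4737, -0.0086, 0.0607]
orientation: [0.205, 3.135, 0.0]
wrist_force: [0.5, 0.7, -3.6]
opening: 0.128
grasp_force: 30.0
t 23.8 press-frame TCP mm [-137.5    0.4] z 60.679564293938306 yaw err deg 0.029617838504565844 turn 0.001 F [ 0.5  0.7 -3.6] grip 29.97344434261322 0.12774628928888654
dot px [295.3 350.3] n 3 press mm (if proud) [-31.5   2.2]
dot px [294.5 365.5] n 4 press mm (if proud) [-0.2  0.8]
```

```bash
python3 -m creep '[0,0,0,2,0, 0,0,0,0,0, 0.4,0,0,0,0, 0.4,0,0,0,0, 0.4,0,0,0,0]'; python3 pr.py; python3 -m creep '[0.4,0,0,-10,0, 0.4,0,0,-45,0, 0.4,0,0,-48,0, 0.2,0,0,-48,0, 0,0,0,-48,0]'; python3 sd.py s7.png; python3 -m creep '[0,-20,-18,-23,0, 0,-36,-32,0,0, 0,-38,-34,0,0, 0,-38,-34,0,0, 0,-36,-30,0,0]'; python3 -m creep '[0,0,0,0,0, 0,0,0,0,0, 0,0,0,6,0, 0,0,0,6,0, 0,0,0,0,0]'; python3 pr.py
```

```text
clock: 24.35
tcp_pos: [0.4738, -0.0087, 0.0587]
orientation: [0.205, 3.134, -0.0]
wrist_force: [0.6, 0.3, -0.5]
opening: 0.338
grasp_force: 0.0
t 24.35 press-frame TCP mm [-137.4    0.3] z 58.711268790984825 yaw err deg 0.033798743220089335 turn 0.001 F [ 0.6  0.3 -0.5] grip 0.0 0.33770112164999433
clock: 24.85
tcp_pos: [0.4731, -0.0086, 0.2605]
orientation: [0.205, 3.134, -0.0]
wrist_force: [0.4, 0.1, -0.6]
opening: 0.276
grasp_force: 0.0
dot px [295.7 350.3] n 3 press mm (if proud) [-31.8   1.1]
dot px [295.4 365.5] n 4 press mm (if proud) [-0.6 -1.7]
clock: 25.4
tcp_pos: [0.6205, -0.1777, 0.2811]
orientation: [0.206, 3.134, -0.0]
wrist_force: [0.3, 0.3, 0.2]
opening: 0.006
grasp_force: 0.0
clock: 25.9
tcp_pos: [0.6189, -0.175, 0.268]
orientation: [-0.204, -3.134, -0.001]
wrist_force: [0.1, 0.1, -0.2]
opening: 0.002
grasp_force: 0.0
t 25.9 press-frame TCP mm [  28.2 -145.5] z 267.9729887986928 yaw err deg 0.07675106245068683 turn 0.001 F [ 0.1  0.1 -0.2] grip 0.0 0.0019436804915387812
```

```bash
python3 -m creep '[0,-2,-3,10,0, 0,0,0,10,0, 0,0,0,10,0, 0,0,0,10,0, 0,0,0,10,0]' >/dev/null; python3 ok.py 8; python3 -m creep '[0,0,0,6,0, 0,0,0,5,0, 0,0,0,5,0, 0,0,0,0,0, 0,0,0,0,0]' >/dev/null; python3 ok.py 10 && python3 -m creep '[0,0,0,1,0, 0,0,0,1,0, 0,0,0,1,0, 0,0,0,1,0, 0,0,0,0,0]' >/dev/null; python3 ok.py 10 && python3 -m creep '[0,0,0,1,0, 0,0,0,1,0, 0,0,0,1,0, 0,0,0,1,0, 0,0,0,0,0]' >/dev/null; python3 ok.py 10  && python3 -m creep '[0,0,0,1,0, 0,0,0,1,0, 0,0,0,1,0, 0,0,0,1,0, 0,0,0,0,0]' >/dev/null; python3 ok.py 10
```

```text
z 217.7 F [-0.4 -1.5  1.7] |F| 2.3
z 202.8 F [-0.7 -0.4  1.5] |F| 1.7
z 198.6 F [-0.8 -1.8  2.7] |F| 3.4
z 194.5 F [ 0.7 -2.4  2.3] |F| 3.4
z 190.7 F [-0.  -1.3  3.1] |F| 3.4
```

```bash
python3 -m creep '[0,0,0,1,0, 0,0,0,1,0, 0,0,0,1,0, 0,0,0,0,0, 0,0,0,0,0]' >/dev/null; python3 ok.py 10 && python3 -m creep '[0,0,0,1,0, 0,0,0,1,0, 0,0,0,1,0, 0,0,0,0,0, 0,0,0,0,0]' >/dev/null; python3 ok.py 10  && python3 -m creep '[0,0,0,0.5,0, 0,0,0,0.5,0, 0,0,0,0.5,0, 0,0,0,0.5,0, 0,0,0,0,0]' >/dev/null; python3 ok.py 10 && python3 -m creep '[0,0,0,0.5,0, 0,0,0,0.5,0, 0,0,0,0.5,0, 0,0,0,0,0, 0,0,0,0,0]' >/dev/null; python3 ok.py 10
python3 -c "
from h import *
o,im=snap('side','s8.png'); im=im[...,::-1]
b=im[270:310,335:400]
cv2.imwrite('pics/c8.png',np.clip(cv2.resize(b,(520,320),interpolation=cv2.INTER_CUBIC)*1.5,0,255).astype(np.uint8))"
```

```text
z 187.9 F [-1.3 -3.6  4.8] |F| 6.2
z 185.0 F [-0.5 -2.3  4.9] |F| 5.5
z 183.0 F [-1.6 -3.8  5.7] |F| 7.0
z 181.5 F [-2.  -3.6  4.8] |F| 6.3
```

View pics/c8.png

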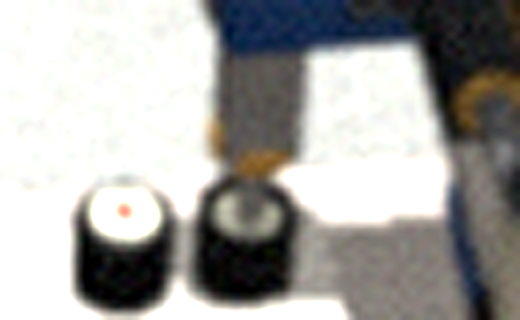

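The white ring of the far plug is visible around the nose at (215,245) in the crop. The plug is sliding at about 6 N, so this press is right.

```bash
python3 -m creep '[0,0,0,1.2,0, 0,0,0,1.2,0, 0,0,0,1.2,0, 0,0,0,1.2,0, 0,0,0,0,0]' >/dev/null; python3 ok.py 11 && python3 -m creep '[0,0,0,1.2,0, 0,0,0,1.2,0, 0,0,0,1.2,0, 0,0,0,1.2,0, 0,0,0,0,0]' >/dev/null; python3 ok.py 11  && python3 -m creep '[0,0,0,1,0, 0,0,0,1,0, 0,0,0,1,0, 0,0,0,1,0, 0,0,0,0,0]' >/dev/null; python3 ok.py 11 && python3 -m creep '[0,0,0,0.4,0, 0,0,0,0.4,0, 0,0,0,0.4,0, 0,0,0,0,0, 0,0,0,0,0]' >/dev/null; python3 ok.py 11 && python3 -m creep '[0,0,0,0.4,0, 0,0,0,0.4,0, 0,0,0,0.4,0, 0,0,0,0,0, 0,0,0,0,0]' >/dev/null; python3 ok.py 11 && python3 -m creep '[0,0,0,0.4,0, 0,0,0,0.4,0, 0,0,0,0.4,0, 0,0,0,0,0, 0,0,0,0,0]' >/dev/null; python3 ok.py 11
```

```text
z 176.6 F [-0.8 -4.2  5.1] |F| 6.7
z 171.8 F [-2.  -2.9  4.9] |F| 6.0
z 167.8 F [-0.3 -2.1  6.7] |F| 7.1
z 166.7 F [-1.9 -1.5  5.5] |F| 6.0
z 165.5 F [-1.9 -1.4  5.9] |F| 6.4
z 164.3 F [0.3 0.5 6.9] |F| 7.0
```

```bash
python3 -m creep '[0,0,0,0.4,0, 0,0,0,0.4,0, 0,0,0,0.4,0, 0,0,0,0,0, 0,0,0,0,0]' >/dev/null; python3 ok.py 10 && python3 -m creep '[0,0,0,0.4,0, 0,0,0,0.4,0, 0,0,0,0.4,0, 0,0,0,0,0, 0,0,0,0,0]' >/dev/null; python3 ok.py 10  && python3 -m creep '[0,0,0,0.4,0, 0,0,0,0.4,0, 0,0,0,0.4,0, 0,0,0,0,0, 0,0,0,0,0]' >/dev/null; python3 ok.py 10 && python3 -m creep '[0,0,0,0.4,0, 0,0,0,0.4,0, 0,0,0,0.4,0, 0,0,0,0,0, 0,0,0,0,0]' >/dev/null; python3 ok.py 10 && python3 -m creep '[0,0,0,0.4,0, 0,0,0,0.4,0, 0,0,0,0.4,0, 0,0,0,0,0, 0,0,0,0,0]' >/dev/null; python3 ok.py 10 && python3 -m creep '[0,0,0,0.4,0, 0,0,0,0.4,0, 0,0,0,0.4,0, 0,0,0,0,0, 0,0,0,0,0]' >/dev/null; python3 ok.py 10
```

```text
z 163.1 F [-0.7 -0.2  6. ] |F| 6.0
z 161.9 F [-2.   0.3  5.4] |F| 5.8
z 160.7 F [-1.3  1.3  6.3] |F| 6.6
z 159.5 F [-1.7  2.   6.8] |F| 7.3
z 158.3 F [-0.3  2.8  6. ] |F| 6.7
z 157.5 F [-1.2  3.8 10.2] |F| 10.9
```

```bash
python3 -m creep '[0,0,0,0.3,0, 0,0,0,0.2,0, 0,0,0,0,0, 0,0,0,0,0, 0,0,0,0,0]' >/dev/null; python3 ok.py 10
```

```text
z 157.2 F [-2.8  3.6 11.1] |F| 11.9
```

Far plug home: the force rose 6 → 11 N and the arm was held back. I raise the lever, return to the tab and slide in 32 mm for the near cup.

```bash
python3 -m creep '[0,0,0,-15,0, 0,0,0,-25,0, 0,0,0,-30,0, 0,0,0,-30,0, 0,0,0,-30,0]'>/dev/null; python3 -m creep '[0.4,33,29,0,0, 0.4,34,30,0,0, 0.4,34,30,0,0, 0.4,34,30,0,0, 0.4,32,29,0,0]' >/dev/null; python3 -m creep '[0.4,0,0,0,0, 0.4,0,0,0,0, 0.4,0,0,45,0, 0.4,0,0,45,0, 0.4,0,0,0,0]' >/dev/null; python3 pr.py; python3 sd.py s9.png; python3 tab.py red w9.png
```

```text
t 38.45 press-frame TCP mm [-138.    -2.2] z 192.0353633860092 yaw err deg -0.028987969017621493 turn -0.001 F [ 0.2 -0.4  0.7] grip 0.0 0.39911705961721394
dot px [295.7 350.3] n 3 press mm (if proud) [-31.8   1.1]
dot px [298.4 365.2] n 5 press mm (if proud) [ -2.8 -10.2]
38.5 [ 0.4745 -0.0112  0.1951] [-0.2065 -3.1302 -0.0004]
[315 206  16  46 716] [322.4609 228.7067] [ 0.4712 -0.008   0.06  ] tool mm [  3.0489   2.7489 135.1103]
```

```bash
python3 -m creep '[0.4,0,2,45,0, 0.4,0,0,45,0, 0.4,0,0,30,0, 0.4,0,0,14,0, 0.4,0,0,0,0]'>/dev/null; python3 -m creep '[0,0,0,0,0, 0,0,0,0,0, 0,0,0,0,0, 0,0,0,0,0, 0,0,0,-1,0]'; python3 pr.py; python3 -m creep '[0,-6,0,0,0, 0,-9,0,0,0, 0,-9,0,0,0, 0,-6,0,0,0, 0,-2.5,0,0,0]'>/dev/null;  python3 -m creep '[0,0,0,1,0, 0,0,0,0,0, 0,0,0,0,0, 0.4,0,0,0,0, 0.4,0,0,0,0]'>/dev/null; python3 pr.py;  python3 sd.py s10.png
```

```text
clock: 39.55
tcp_pos: [0.4753, -0.0086, 0.0636]
orientation: [0.205, 3.134, -0.0]
wrist_force: [0.2, -0.3, -1.7]
opening: 0.128
grasp_force: 30.0
t 39.55 press-frame TCP mm [-135.9    0.6] z 63.5992670703264 yaw err deg 0.029880908541636112 turn 0.001 F [ 0.2 -0.3 -1.7] grip 29.997343719005585 0.12784204548927228
t 40.55 press-frame TCP mm [-103.4    0.6] z 62.28732633150573 yaw err deg 0.029963044863625485 turn 0.001 F [ 0.5 -0.6 -1.1] grip 0.0 0.24991278004752662
dot px [294.4 365.5] n 4 press mm (if proud) [-0.1  1.1]
dot px [297.  380.6] n 2 press mm (if proud) [29.2 -9.9]
```

```bash
python3 -m creep '[0.4,0,0,-10,0, 0.4,0,0,-45,0, 0.4,0,0,-48,0, 0.2,0,0,-48,0, 0,0,0,-48,0]'>/dev/null; python3 sd.py s11.png; python3 -m creep '[0,-20,-20,-15,0, 0,-28,-32,0,0, 0,-30,-34,0,0, 0,-30,-34,0,0, 0,-25,-29,0,0]'>/dev/null; python3 -m creep '[0,0,0,0,0, 0,0,0,5,0, 0,0,0,10,0, 0,0,0,10,0, 0,0,0,10,0]'>/dev/null; python3 pr.py; python3 -m creep '[0,0,0,10,0, 0,0,0,10,0, 0,0,0,10,0, 0,0,0,5,0, 0,0,0,0,0]'>/dev/null; python3 ok.py 10
```

```text
dot px [294.4 365.5] n 4 press mm (if proud) [-0.1  1. ]
dot px [297.  380.5] n 2 press mm (if proud) [29.2 -9.9]
t 42.15 press-frame TCP mm [  29.1 -147.6] z 240.610716940882 yaw err deg 0.07966466472906233 turn 0.001 F [-0.2  0.2  2.8] grip 0.8226278610527515 0.0053893216569335526
z 205.4 F [-0.6  0.4  2.1] |F| 2.3
```

```bash
python3 -m creep '[0,0,0,3,0, 0,0,0,3,0, 0,0,0,2,0, 0,0,0,2,0, 0,0,0,0,0]' >/dev/null; python3 ok.py 11 && python3 -m creep '[0,0,0,2,0, 0,0,0,2,0, 0,0,0,2,0, 0,0,0,2,0, 0,0,0,0,0]' >/dev/null; python3 ok.py 11  && python3 -m creep '[0,0,0,2,0, 0,0,0,2,0, 0,0,0,2,0, 0,0,0,2,0, 0,0,0,0,0]' >/dev/null; python3 ok.py 11 && python3 -m creep '[0,0,0,2,0, 0,0,0,2,0, 0,0,0,2,0, 0,0,0,2,0, 0,0,0,0,0]' >/dev/null; python3 ok.py 11 && python3 -m creep '[0,0,0,1,0, 0,0,0,1,0, 0,0,0,1,0, 0,0,0,0,0, 0,0,0,0,0]' >/dev/null; python3 ok.py 11
```

```text
z 196.3 F [-0.6 -2.1  3.4] |F| 4.0
z 188.7 F [-2.  -3.7  5.3] |F| 6.7
z 180.7 F [-1.7 -4.2  6.5] |F| 8.0
z 172.7 F [-2.2 -4.3  6.2] |F| 7.9
z 170.3 F [-2.5 -3.9  9. ] |F| 10.1
```

```bash
python3 -m creep '[0,0,0,0.3,0, 0,0,0,0.3,0, 0,0,0,0,0, 0,0,0,0,0, 0,0,0,0,0]' >/dev/null; python3 ok.py 10
```

```text
z 170.0 F [-3.  -3.  11.5] |F| 12.3
```

Near plug home too, with the jump to 11.5 N. Back to the tab to take the red carrier to the tray.

```bash
python3 -m creep '[0,0,0,-15,0, 0,0,0,-25,0, 0,0,0,-25,0, 0,0,0,-25,0, 0,0,0,-25,0]'>/dev/null; python3 -m creep '[0.4,27,30,0,0, 0.4,27,30,0,0, 0.4,27,30,0,0, 0.4,27,30,0,0, 0.4,26,30,0,0]' >/dev/null; python3 -m creep '[0.4,0,0,0,0, 0.4,0,0,40,0, 0.4,0,0,45,0, 0.4,0,0,45,0, 0.4,0,0,0,0]' >/dev/null; python3 pr.py; python3 sd.py s12.png; python3 tab.py red w12.png
```

```text
t 47.15 press-frame TCP mm [-107.2    1.4] z 149.49061333916327 yaw err deg 0.014508645658594289 turn 0.0 F [ 0.9 -0.   0.2] grip 0.0 0.3995127160377935
dot px [297.1 365.5] n 7 press mm (if proud) [-1.6 -6.6]
dot px [297.  380.6] n 2 press mm (if proud) [29.2 -9.9]
47.2 [ 0.5057 -0.0118  0.1526] [-0.2054 -3.1303 -0.0007]
[309 218  19  56 990] [317.7606 246.1232] [ 0.5033 -0.0122  0.06  ] tool mm [ 1.9613 -0.722  92.6354]
```

```bash
python3 -m creep '[0.4,-3,-1,40,0, 0.4,0,0,35,0, 0.4,0,0,14,0, 0,0,0,0,0, 0,0,0,0,0]'>/dev/null; python3 -m creep '[0,0,0,0,0, 0,0,0,0,0, 0,0,0,-1.5,0, 0,8,0,0,0, 0,14,0,0,0]'>/dev/null; python3 -m creep '[0,18,0,0,0, 0,18,0,0,0, 0,12,0,0,0, 0,6,0,-12,0, 0,0,0,-14,0]'>/dev/null;python3 pr.py; python3 -m creep '[0,0,0,0,-0.07, 0,0,0,0,-0.078, 0,-2,-15,0,0, 0,-3,-28,0,0, 0,-3,-38,0,0]'; python3 -m creep '[0,-3,-40,0,0, 0,-3,-40,0,0, 0,-3,-40,0,0, 0,-3,-40,0,0, 0,-3,-40,0,0]'; python3 -m creep '[0,-3,-36,0,0, 0,-3,-28,0,0, 0,-2,-18,0,0, 0,0,-7,0,0, 0,0,0,0,0]'
python3 -c "
from h import *
o,im=snap('wrist','w13.png')"
```

```text
t 48.75 press-frame TCP mm [-179.7    0.6] z 91.84026383331394 yaw err deg 0.03282502421220119 turn 0.001 F [-0.1  0.1 -3.8] grip 29.999224841594696 0.1256952481378026
clock: 49.25
tcp_pos: [0.4426, -0.084, 0.0919]
orientation: [0.03, -3.14, -0.001]
wrist_force: [0.7, 0.7, -3.8]
opening: 0.13
grasp_force: 30.0
clock: 49.75
tcp_pos: [0.461, -0.2849, 0.0918]
orientation: [0.027, -3.14, -0.002]
wrist_force: [-0.0, 0.1, -2.8]
opening: 0.131
grasp_force: 30.0
clock: 50.25
tcp_pos: [0.4708, -0.3725, 0.0916]
orientation: [0.026, -3.14, -0.001]
wrist_force: [0.4, -0.6, -3.7]
opening: 0.127
grasp_force: 30.0
```

View pics/w13.png

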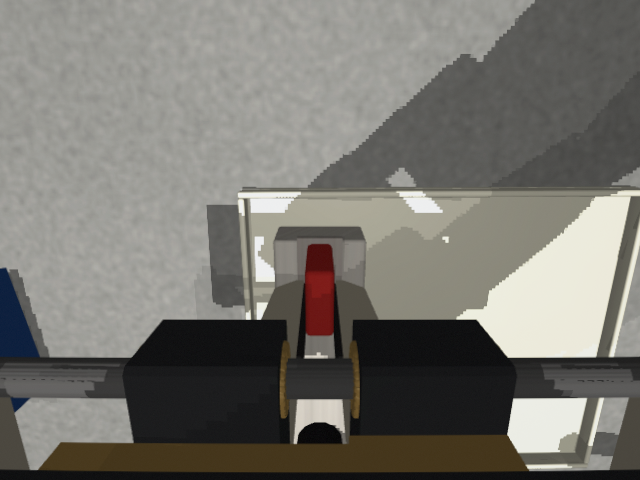

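```bash
python3 -c "
from h import *
np.set_printoptions(precision=4,suppress=True)
o=robot.get_obs();print(o['tcp_pos'])
for rc in [(187,239),(189,500),(188,620)]: print(at_z('wrist',rc,.016,o))"
```

```text
[ 0.4709 -0.3718  0.0917]
[ 0.428  -0.4197  0.016 ]
[ 0.4263 -0.2645  0.016 ]
[ 0.4242 -0.192   0.016 ]
```

```bash
python3 -m creep '[0,5,0,0,0, 0,4,0,0,0, 0,0,0,12,0, 0,0,0,14,0, 0,0,0,8,0]'; python3 -m creep '[0,0,0,2,0, 0,0,0,0,0, 0.4,0,0,0,0, 0.4,0,0,0,0, 0.4,0,0,0,0]'
```

```text
clock: 50.8
tcp_pos: [0.4625, -0.3723, 0.0579]
orientation: [0.027, -3.141, -0.001]
wrist_force: [-6.3, 15.2, 43.3]
opening: 0.121
grasp_force: 30.0
clock: 51.3
tcp_pos: [0.4624, -0.3727, 0.0556]
orientation: [0.027, -3.141, -0.0]
wrist_force: [-0.2, -0.2, -0.2]
opening: 0.334
grasp_force: 0.0
```

Red carrier placed. Next the green-tab aluminium carrier.

```bash
python3 -m creep '[0.4,0,0,-15,0, 0.4,0,0,-40,0, 0.4,0,10,-40,0, 0.4,-1,30,-40,0, 0.4,-2,44,-10,0]'>/dev/null; python3 -m creep '[0.4,-2,45,0,0, 0.4,-2,45,0,0, 0.4,-2,45,0,0, 0.4,-2,45,0,0, 0.4,-2,45,0,0]'; python3 -m creep '[0.4,-2,45,0,0, 0.4,-2,45,0,0, 0.4,-2,45,0,0, 0.4,-2,45,0,0, 0.4,-2,45,0,0]'>/dev/null; python3 -m creep '[0.4,-2,45,0,0, 0.4,-2,45,0,0, 0.4,-2,35,0,0, 0.4,0,0,0,-0.051, 0.4,0,0,0,0]';python3 tab.py green w14.png
python3 -c "
from h import *
np.set_printoptions(precision=4,suppress=True)
im=robot.snapshot('top'); cv2.imwrite('pics/t14.png',im[...,::-1])
for d in robot.look_for('top','carrier_a')[:6]: print(d, at_z('top',d['location'],.03))"
```

```text
clock: 52.3
tcp_pos: [0.47, -0.0619, 0.2022]
orientation: [-0.027, 3.14, -0.0]
wrist_force: [0.8, 0.8, 0.1]
opening: 0.402
grasp_force: 0.0
clock: 53.3
tcp_pos: [0.4799, 0.2874, 0.2017]
orientation: [-0.111, 3.139, 0.0]
wrist_force: [0.3, -0.6, 0.4]
opening: 0.399
grasp_force: 0.0
53.3 [0.4799 0.2874 0.2017] [-0.1108  3.1392  0.0002]
[312 200  14  43 597] [318.4891 221.1022] [0.4725 0.2867 0.06  ] tool mm [  7.4461  -0.2599 141.7368]
{'location': [215.4, 161.5], 'p': 0.58} [0.629  0.3903 0.03  ]
{'location': [259.9, 469.4], 'p': 0.56} [ 0.529  -0.3637  0.03  ]
```

```bash
python3 -m creep '[0.4,2,0,40,0, 0.4,0,0,45,0, 0.4,0,0,40,0, 0.4,0,0,20,0, 0.4,0,0,9,0]'>/dev/null; python3 tab.py green w15.png; python3 -m creep '[0,0,0,0,0, 0,0,0,0,0, 0,0,0,0,0, 0,0,0,0,0, 0,0,0,0,0]'; python3 -m creep '[0,0,0,-8,0, 0,0,0,-10,0, 0,0,0,-10,0, 0,0,0,-2,0, 0,0,0,0,0]'
```

```text
53.95 [0.4774 0.2854 0.0455] [ 0.104  -3.1373  0.0018]
[ 308  263   31   96 2747] [322.5402 311.5027] [0.4697 0.2865 0.06  ] tool mm [  7.6862   1.5799 -14.495 ]
clock: 54.5
tcp_pos: [0.4785, 0.2867, 0.0481]
orientation: [-0.107, 3.138, 0.001]
wrist_force: [-1.4, -1.5, 6.3]
opening: 0.128
grasp_force: 30.0
clock: 55.0
tcp_pos: [0.4782, 0.2866, 0.0777]
orientation: [-0.107, 3.139, 0.001]
wrist_force: [-0.2, -0.3, -3.7]
opening: 0.124
grasp_force: 30.0
```

```bash
python3 -m creep '[0,9,-12,0,0, 0,9,-25,0,0, 0,9,-30,0,0, 0,9,-32,0,0, 0,9,-32,0,0]'>/dev/null; python3 -m creep '[0,9,-32,0,0, 0,9,-32,0,0, 0,5,-32,0,0, 0,0,-30,0,0, 0,0,-20,0,0.02]'; python3 -m creep '[0,0,-9,0,0.06, 0,0,0,0,0.07, 0,0,0,0,0.05, 0,0,0,0,0, 0,0,0,0,0]'>/dev/null; python3 pr.py
```

```text
clock: 56.0
tcp_pos: [0.4289, 0.0039, 0.0771]
orientation: [0.074, -3.141, 0.0]
wrist_force: [0.1, -0.5, -5.5]
opening: 0.124
grasp_force: 30.0
t 56.5 press-frame TCP mm [-182.1   -0.3] z 77.01068586734368 yaw err deg 0.06879921775514347 turn 0.001 F [-0.6 -1.1 -4.6] grip 29.99866873025894 0.12903156370612326
```

```bash
python3 -m creep '[0,0,0,7,0, 0,0,0,7,0, 0,0,0,4,0, 0,0,0,0,0, 0,-6,0,0,0]'>/dev/null; python3 -m creep '[0,-10,0,0,0, 0,-12,0,0,0, 0,-11,0,0,0, 0,-5.5,0,0,0, 0,0,0,1,0]'>/dev/null; python3 -m creep '[0,0,0,0,0, 0,0,0,0,0, 0,0,0,0,0, 0.4,0,0,0,0, 0.4,0,0,0,0]'; python3 pr.py;  python3 sd.py s15.png
```

```text
clock: 58.0
tcp_pos: [0.4737, -0.0093, 0.0583]
orientation: [0.207, 3.134, -0.0]
wrist_force: [-0.0, 0.2, -0.1]
opening: 0.254
grasp_force: 0.0
t 58.0 press-frame TCP mm [-137.4   -0.3] z 58.330669272278506 yaw err deg -0.023306468832197925 turn -0.0 F [-0.   0.2 -0.1] grip 0.0 0.2535647977987362
dot px [294.6 365.2] n 5 press mm (if proud) [-0.8  0.6]
dot px [296.2 349.7] n 3 press mm (if proud) [-33.3  -0.3]
```

```bash
python3 -m creep '[0.4,0,0,-10,0, 0.4,0,0,-45,0, 0.4,0,0,-48,0, 0.2,0,0,-48,0, 0,0,0,-48,0]'>/dev/null; python3 sd.py s16.png; python3 -m creep '[0,-20,-18,-20,0, 0,-36,-32,0,0, 0,-38,-34,0,0, 0,-38,-34,0,0, 0,-35,-30,0,0]'>/dev/null; python3 -m creep '[0,0,0,0,0, 0,0,0,5,0, 0,0,0,10,0, 0,0,0,10,0, 0,0,0,10,0]'>/dev/null; python3 pr.py; python3 -m creep '[0,0,0,10,0, 0,0,0,10,0, 0,0,0,10,0, 0,0,0,5,0, 0,0,0,0,0]'>/dev/null; python3 ok.py 10
```

```text
dot px [294.5 365.1] n 6 press mm (if proud) [-1.1  0.9]
dot px [296.2 349.7] n 3 press mm (if proud) [-33.3  -0.3]
t 59.6 press-frame TCP mm [  27.5 -146.4] z 241.66829809138133 yaw err deg 0.02133856454868332 turn 0.0 F [-0.7 -0.4  2.5] grip 0.8150961063802242 0.0027538497574022243
z 206.3 F [-1.   0.2  1.3] |F| 1.6
```

Now at z 206. I go fast to about 175 under guard, then in 1.2 mm steps.

```bash
python3 -m creep '[0,0,0,3,0, 0,0,0,3,0, 0,0,0,2,0, 0,0,0,2,0, 0,0,0,0,0]' >/dev/null; python3 ok.py 11 && python3 -m creep '[0,0,0,2,0, 0,0,0,2,0, 0,0,0,2,0, 0,0,0,2,0, 0,0,0,0,0]' >/dev/null; python3 ok.py 11  && python3 -m creep '[0,0,0,2,0, 0,0,0,2,0, 0,0,0,2,0, 0,0,0,2,0, 0,0,0,0,0]' >/dev/null; python3 ok.py 11 && python3 -m creep '[0,0,0,1,0, 0,0,0,1,0, 0,0,0,1,0, 0,0,0,1,0, 0,0,0,0,0]' >/dev/null; python3 ok.py 10 && python3 -m creep '[0,0,0,0.5,0, 0,0,0,0.5,0, 0,0,0,0.5,0, 0,0,0,0,0, 0,0,0,0,0]' >/dev/null; python3 ok.py 10 && python3 -m creep '[0,0,0,0.5,0, 0,0,0,0.5,0, 0,0,0,0.5,0, 0,0,0,0,0, 0,0,0,0,0]' >/dev/null; python3 ok.py 10 && python3 -m creep '[0,0,0,0.5,0, 0,0,0,0.5,0, 0,0,0,0.5,0, 0,0,0,0,0, 0,0,0,0,0]' >/dev/null; python3 ok.py 10 && python3 -m creep '[0,0,0,0.5,0, 0,0,0,0.5,0, 0,0,0,0.5,0, 0,0,0,0,0, 0,0,0,0,0]' >/dev/null; python3 ok.py 10
```

```text
z 197.0 F [ 0.  -1.6  1.7] |F| 2.3
z 189.5 F [-2.1 -2.9  5.2] |F| 6.3
z 181.6 F [-1.6 -3.3  5.6] |F| 6.7
z 177.7 F [-1.5 -4.9  5.5] |F| 7.5
z 176.3 F [-2.1 -4.   5.6] |F| 7.2
z 174.8 F [-1.8 -4.1  6.4] |F| 7.8
z 173.3 F [-2.1 -3.2  4.9] |F| 6.2
z 171.7 F [-0.7 -4.2  6.3] |F| 7.6
```

```bash
python3 -m creep '[0,0,0,0.5,0, 0,0,0,0.5,0, 0,0,0,0.5,0, 0,0,0,0,0, 0,0,0,0,0]' >/dev/null; python3 ok.py 9.5 && python3 -m creep '[0,0,0,0.5,0, 0,0,0,0.5,0, 0,0,0,0.5,0, 0,0,0,0,0, 0,0,0,0,0]' >/dev/null; python3 ok.py 9.5 && python3 -m creep '[0,0,0,0.5,0, 0,0,0,0.5,0, 0,0,0,0.5,0, 0,0,0,0,0, 0,0,0,0,0]' >/dev/null; python3 ok.py 9.5 && python3 -m creep '[0,0,0,0.5,0, 0,0,0,0.5,0, 0,0,0,0.5,0, 0,0,0,0,0, 0,0,0,0,0]' >/dev/null; python3 ok.py 9.5 && python3 -m creep '[0,0,0,0.5,0, 0,0,0,0.5,0, 0,0,0,0.5,0, 0,0,0,0,0, 0,0,0,0,0]' >/dev/null; python3 ok.py 9.5 && python3 -m creep '[0,0,0,0.5,0, 0,0,0,0.5,0, 0,0,0,0.5,0, 0,0,0,0,0, 0,0,0,0,0]' >/dev/null; python3 ok.py 9.5 && python3 -m creep '[0,0,0,0.5,0, 0,0,0,0.5,0, 0,0,0,0.5,0, 0,0,0,0,0, 0,0,0,0,0]' >/dev/null; python3 ok.py 9.5 && python3 -m creep '[0,0,0,0.5,0, 0,0,0,0.5,0, 0,0,0,0.5,0, 0,0,0,0,0, 0,0,0,0,0]' >/dev/null; python3 ok.py 9.5
```

```text
z 170.3 F [-1.8 -4.5  5.7] |F| 7.5
z 168.7 F [-2.7 -2.7  6.4] |F| 7.5
z 167.3 F [-1.8 -2.9  7. ] |F| 7.8
z 165.7 F [-2.  -2.4  5.8] |F| 6.6
z 164.2 F [-1.3 -1.8  6.6] |F| 6.9
z 162.7 F [-1.7  0.2  6.8] |F| 7.0
z 161.3 F [-1.4 -1.   7.1] |F| 7.3
z 159.7 F [-1.2 -0.1  6.9] |F| 7.0
```

```bash
python3 -m creep '[0,0,0,0.5,0, 0,0,0,0.5,0, 0,0,0,0.5,0, 0,0,0,0,0, 0,0,0,0,0]' >/dev/null; python3 ok.py 9.5 && python3 -m creep '[0,0,0,0.5,0, 0,0,0,0.5,0, 0,0,0,0.5,0, 0,0,0,0,0, 0,0,0,0,0]' >/dev/null; python3 ok.py 9.5 && python3 -m creep '[0,0,0,0.5,0, 0,0,0,0.5,0, 0,0,0,0.5,0, 0,0,0,0,0, 0,0,0,0,0]' >/dev/null; python3 ok.py 9.5 && python3 -m creep '[0,0,0,0.5,0, 0,0,0,0.5,0, 0,0,0,0.5,0, 0,0,0,0,0, 0,0,0,0,0]' >/dev/null; python3 ok.py 9.5 && python3 -m creep '[0,0,0,0.5,0, 0,0,0,0.5,0, 0,0,0,0.5,0, 0,0,0,0,0, 0,0,0,0,0]' >/dev/null; python3 ok.py 9.5 && python3 -m creep '[0,0,0,0.5,0, 0,0,0,0.5,0, 0,0,0,0.5,0, 0,0,0,0,0, 0,0,0,0,0]' >/dev/null; python3 ok.py 9.5
```

```text
z 158.2 F [-0.8  0.1  7.7] |F| 7.7
z 156.7 F [-1.3  1.4  7.3] |F| 7.5
z 155.3 F [-0.6  2.6  7.2] |F| 7.7
z 154.4 F [-2.7  4.7 12.2] |F| 13.3
z 154.4 F [-2.7  4.7 12.2] |F| 13.3
z 154.4 F [-2.7  4.7 12.2] |F| 13.3
```

Green far plug home (7.2 → 12.2 N). Next the near one.

```bash
python3 -m creep '[0,0,0,-15,0, 0,0,0,-25,0, 0,0,0,-30,0, 0,0,0,-30,0, 0,0,0,-30,0]'>/dev/null; python3 -m creep '[0.4,33,29,0,0, 0.4,34,30,0,0, 0.4,34,30,0,0, 0.4,34,30,0,0, 0.4,30,27,0,0]' >/dev/null; python3 -m creep '[0.4,0,0,0,0, 0.4,0,0,0,0, 0.4,0,0,45,0, 0.4,0,0,45,0, 0.4,0,0,0,0]' >/dev/null; python3 pr.py; python3 sd.py s17.png; python3 tab.py green w17.png
```

```text
t 71.6 press-frame TCP mm [-138.9   -1.7] z 188.94539495868895 yaw err deg -0.08323452224842211 turn -0.001 F [ 0.1 -0.1  0.5] grip 0.0 0.3981609549119803
dot px [296.3 349.7] n 3 press mm (if proud) [-33.3  -0.3]
dot px [299. 365.] n 3 press mm (if proud) [ -3.6 -11.8]
71.65 [ 0.4736 -0.0106  0.192 ] [-0.208  -3.1301 -0.0004]
[314 206  15  47 693] [320.9625 229.2496] [ 0.4699 -0.0085  0.06  ] tool mm [  3.4154   1.5815 132.001 ]
```

```bash
python3 -m creep '[0.4,-1,1.5,45,0, 0.4,0,0,45,0, 0.4,0,0,30,0, 0.4,0,0,10,0, 0.4,0,0,0,0]'>/dev/null; python3 -m creep '[0,0,0,0,0, 0,0,0,0,0, 0,0,0,0,0, 0,0,0,0,0, 0,0,0,-1,0]'>/dev/null; python3 pr.py; python3 -m creep '[0,-6,0,0,0, 0,-9,0,0,0, 0,-9,0,0,0, 0,-6,0,0,0, 0,-3,0,0,0]'>/dev/null;  python3 -m creep '[0,0,0,1,0, 0,0,0,0,0, 0,0,0,0,0, 0.4,0,0,0,0, 0.4,0,0,0,0]'>/dev/null; python3 pr.py;  python3 -m creep '[0.4,0,0,-10,0, 0.4,0,0,-45,0, 0.4,0,0,-48,0, 0.2,0,0,-48,0, 0,0,0,-48,0]'>/dev/null; python3 sd.py s18.png
```

```text
t 72.7 press-frame TCP mm [-135.8    0.5] z 64.47160767765709 yaw err deg -0.0339347310152962 turn -0.001 F [-0.3 -0.3 -3.5] grip 29.9916610121727 0.1305040032947036
t 73.7 press-frame TCP mm [-102.6    0.5] z 63.23448748528439 yaw err deg -0.028650613928134193 turn -0.001 F [-0.2  0.1  0. ] grip 0.0 0.25135920470771955
dot px [294.5 365.6] n 4 press mm (if proud) [-0.1  0.8]
dot px [297.  380.5] n 2 press mm (if proud) [29.1 -9.9]
```

```bash
python3 -m creep '[0,-20,-20,-15,0, 0,-28,-32,0,0, 0,-30,-34,0,0, 0,-30,-34,0,0, 0,-25,-29,0,0]'>/dev/null; python3 -m creep '[0,0,0,0,0, 0,0,0,5,0, 0,0,0,10,0, 0,0,0,10,0, 0,0,0,10,0]'>/dev/null; python3 pr.py; python3 -m creep '[0,0,0,10,0, 0,0,0,10,0, 0,0,0,10,0, 0,0,0,6,0, 0,0,0,0,0]'>/dev/null; python3 ok.py 10 && python3 -m creep '[0,0,0,3,0, 0,0,0,3,0, 0,0,0,2,0, 0,0,0,2,0, 0,0,0,0,0]' >/dev/null; python3 ok.py 11 && python3 -m creep '[0,0,0,2,0, 0,0,0,2,0, 0,0,0,2,0, 0,0,0,2,0, 0,0,0,0,0]' >/dev/null; python3 ok.py 11  && python3 -m creep '[0,0,0,2,0, 0,0,0,2,0, 0,0,0,2,0, 0,0,0,2,0, 0,0,0,0,0]' >/dev/null; python3 ok.py 11 && python3 -m creep '[0,0,0,1,0, 0,0,0,1,0, 0,0,0,1,0, 0,0,0,1,0, 0,0,0,0,0]' >/dev/null; python3 ok.py 10
```

```text
t 75.25 press-frame TCP mm [  29.5 -147.9] z 241.4574969163182 yaw err deg 0.022127589851436185 turn 0.0 F [-0.3 -0.1  1.4] grip 0.81248939037323 0.003974788924190604
z 205.1 F [-0.1  0.3  2.3] |F| 2.4
z 196.0 F [ 0.3 -1.8  1.7] |F| 2.5
z 188.7 F [-2.3 -3.4  6.7] |F| 7.9
z 180.7 F [-1.6 -4.1  6.7] |F| 8.0
z 176.9 F [-2.2 -3.8  7.6] |F| 8.7
```

```bash
python3 -m creep '[0,0,0,0.5,0, 0,0,0,0.5,0, 0,0,0,0.5,0, 0,0,0,0,0, 0,0,0,0,0]' >/dev/null; python3 ok.py 10 && python3 -m creep '[0,0,0,0.5,0, 0,0,0,0.5,0, 0,0,0,0.5,0, 0,0,0,0,0, 0,0,0,0,0]' >/dev/null; python3 ok.py 10 && python3 -m creep '[0,0,0,0.5,0, 0,0,0,0.5,0, 0,0,0,0.5,0, 0,0,0,0,0, 0,0,0,0,0]' >/dev/null; python3 ok.py 10 && python3 -m creep '[0,0,0,0.5,0, 0,0,0,0.5,0, 0,0,0,0.5,0, 0,0,0,0,0, 0,0,0,0,0]' >/dev/null; python3 ok.py 10 && python3 -m creep '[0,0,0,0.5,0, 0,0,0,0.5,0, 0,0,0,0.5,0, 0,0,0,0,0, 0,0,0,0,0]' >/dev/null; python3 ok.py 10 && python3 -m creep '[0,0,0,0.5,0, 0,0,0,0.5,0, 0,0,0,0.5,0, 0,0,0,0,0, 0,0,0,0,0]' >/dev/null; python3 ok.py 10 && python3 -m creep '[0,0,0,0.5,0, 0,0,0,0.5,0, 0,0,0,0.5,0, 0,0,0,0,0, 0,0,0,0,0]' >/dev/null; python3 ok.py 10 && python3 -m creep '[0,0,0,0.5,0, 0,0,0,0.5,0, 0,0,0,0.5,0, 0,0,0,0,0, 0,0,0,0,0]' >/dev/null; python3 ok.py 10
```

```text
z 175.4 F [-1.9 -4.1  6.9] |F| 8.2
z 173.9 F [-2.  -3.6  7.9] |F| 8.9
z 172.4 F [-1.4 -3.5  7.9] |F| 8.8
z 170.9 F [-2.2 -3.6  7. ] |F| 8.2
z 169.4 F [-2.  -3.5  7.2] |F| 8.3
z 167.9 F [-0.6 -3.1  8.3] |F| 8.9
z 166.4 F [-1.6 -2.7  7.5] |F| 8.1
z 164.9 F [-0.9 -1.5  7.9] |F| 8.1
```

```bash
python3 -m creep '[0,0,0,0.5,0, 0,0,0,0.5,0, 0,0,0,0.5,0, 0,0,0,0,0, 0,0,0,0,0]' >/dev/null; python3 ok.py 10 && python3 -m creep '[0,0,0,0.5,0, 0,0,0,0.5,0, 0,0,0,0.5,0, 0,0,0,0,0, 0,0,0,0,0]' >/dev/null; python3 ok.py 10 && python3 -m creep '[0,0,0,0.5,0, 0,0,0,0.5,0, 0,0,0,0.5,0, 0,0,0,0,0, 0,0,0,0,0]' >/dev/null; python3 ok.py 10 && python3 -m creep '[0,0,0,0.5,0, 0,0,0,0.5,0, 0,0,0,0.5,0, 0,0,0,0,0, 0,0,0,0,0]' >/dev/null; python3 ok.py 10 && python3 -m creep '[0,0,0,0.5,0, 0,0,0,0.5,0, 0,0,0,0.5,0, 0,0,0,0,0, 0,0,0,0,0]' >/dev/null; python3 ok.py 10 && python3 -m creep '[0,0,0,0.5,0, 0,0,0,0.5,0, 0,0,0,0.5,0, 0,0,0,0,0, 0,0,0,0,0]' >/dev/null; python3 ok.py 10 && python3 -m creep '[0,0,0,0.5,0, 0,0,0,0.5,0, 0,0,0,0.5,0, 0,0,0,0,0, 0,0,0,0,0]' >/dev/null; python3 ok.py 10 && python3 -m creep '[0,0,0,0.5,0, 0,0,0,0.5,0, 0,0,0,0.5,0, 0,0,0,0,0, 0,0,0,0,0]' >/dev/null; python3 ok.py 10
```

```text
z 163.8 F [-2.1 -1.1 10.6] |F| 10.9
z 163.8 F [-2.1 -1.1 10.6] |F| 10.9
z 163.8 F [-2.1 -1.1 10.6] |F| 10.9
z 163.8 F [-2.1 -1.1 10.6] |F| 10.9
z 163.8 F [-2.1 -1.1 10.6] |F| 10.9
z 163.8 F [-2.1 -1.1 10.6] |F| 10.9
z 163.8 F [-2.1 -1.1 10.6] |F| 10.9
z 163.8 F [-2.1 -1.1 10.6] |F| 10.9
```

```bash
python3 -m creep '[0,0,0,0.3,0, 0,0,0,0.2,0, 0,0,0,0,0, 0,0,0,0,0, 0,0,0,0,0]' >/dev/null; python3 ok.py 12.2 && echo unsure; python3 -m creep '[0,0,0,-15,0, 0,0,0,-25,0, 0,0,0,-25,0, 0,0,0,-25,0, 0,0,0,-25,0]'>/dev/null; python3 -m creep '[0.4,27,30,0,0, 0.4,27,30,0,0, 0.4,27,30,0,0, 0.4,27,30,0,0, 0.4,26,29,0,0]' >/dev/null; python3 -m creep '[0.4,0,0,0,0, 0.4,0,0,40,0, 0.4,0,0,45,0, 0.4,0,0,45,0, 0.4,0,0,0,0]' >/dev/null; python3 pr.py; python3 sd.py s19.png; python3 tab.py green w19.png
```

```text
z 163.5 F [-3.5 -1.4 11.9] |F| 12.5
t 84.25 press-frame TCP mm [-106.6    0.2] z 142.9201782293063 yaw err deg -0.044078120661454855 turn -0.001 F [0.8 0.5 1.2] grip 0.0 0.39896127152810584
dot px [297.8 365.4] n 5 press mm (if proud) [-2.  -8.4]
dot px [297.  380.5] n 2 press mm (if proud) [29.1 -9.9]
84.3 [ 0.5062 -0.013   0.1461] [-0.207  -3.1302 -0.0006]
[ 311  220   19   57 1010] [319.502  248.1257] [ 0.5032 -0.0122  0.06  ] tool mm [ 2.5966  0.426  86.0949]
```

```bash
python3 -m creep '[0.4,-3,0,35,0, 0.4,0,0,35,0, 0.4,0,0,13,0, 0,0,0,0,0, 0,0,0,0,0]'>/dev/null; python3 -m creep '[0,0,0,0,0, 0,0,0,0,0, 0,0,0,-1.5,0, 0,8,0,0,0, 0,14,0,0,0]'>/dev/null; python3 -m creep '[0,18,0,0,0, 0,18,0,0,0, 0,12,0,0,0, 0,6,0,-12,0, 0,0,0,-14,0]'>/dev/null;python3 pr.py; python3 -m creep '[0,0,0,0,-0.07, 0,0,0,0,-0.078, 0,-2,-15,0,0, 0,-2,-28,0,0, 0,-2,-38,0,0]'>/dev/null; python3 -m creep '[0,-2,-35,0,0, 0,-2,-35,0,0, 0,-2,-35,0,0, 0,-2,-35,0,0, 0,-2,-35,0,0]'; python3 -m creep '[0,-2,-20,0,0, 0,-2,-10,0,0, 0,0,-6,0,0, 0,0,0,0,0, 0,0,0,0,0]'
```

```text
t 85.85 press-frame TCP mm [-179.1    0.5] z 91.33003474313433 yaw err deg -0.022018012598570995 turn -0.0 F [-0.1 -0.4 -5.6] grip 29.99898612499237 0.1249459566806602
clock: 86.85
tcp_pos: [0.4542, -0.2599, 0.0915]
orientation: [0.026, -3.141, -0.002]
wrist_force: [0.6, 1.4, -1.0]
opening: 0.163
grasp_force: 27.9
clock: 87.35
tcp_pos: [0.4592, -0.294, 0.0915]
orientation: [0.027, -3.141, -0.001]
wrist_force: [-0.4, 0.5, -3.1]
opening: 0.131
grasp_force: 29.4
```

The grip slackened on the way (opening 0.163), so I look.

```bash
python3 -c "
from h import *
o,im=snap('wrist','w20.png'); a=im[...,::-1]; b=robot.snapshot('side')[...,::-1]
cv2.imwrite('pics/c20.png',np.hstack([cv2.resize(a,(400,300)),cv2.resize(b[240:480,240:560],(400,300))]))"
```

```text
(no output)
```

View pics/c20.png

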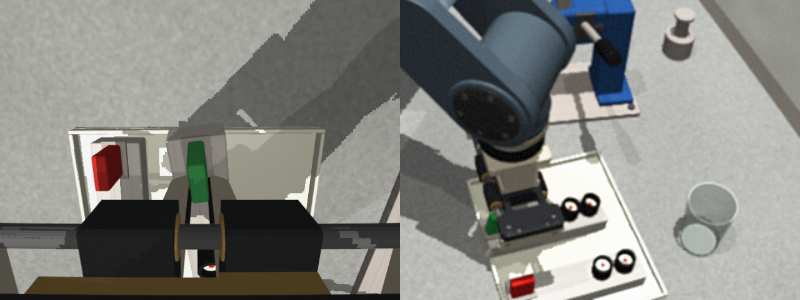

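The green carrier has pitched in the fingers with its far end down, but it is held. I lower it gently and feel for contact.

```bash
python3 -m creep '[0,-3,0,5,0, 0,0,0,5,0, 0,0,0,5,0, 0,0,0,4,0, 0,0,0,0,0]'>/dev/null; python3 ok.py 12 && python3 -m creep '[0,0,0,2,0, 0,0,0,2,0, 0,0,0,2,0, 0,0,0,0,0, 0,0,0,0,0]'>/dev/null; python3 ok.py 12 && python3 -m creep '[0,0,0,2,0, 0,0,0,2,0, 0,0,0,2,0, 0,0,0,0,0, 0,0,0,0,0]'>/dev/null; python3 ok.py 12 && python3 -m creep '[0,0,0,1,0, 0,0,0,1,0, 0,0,0,1,0, 0,0,0,0,0, 0,0,0,0,0]'>/dev/null; python3 ok.py 12
```

```text
z 71.9 F [-0.8  1.3 -1.1] |F| 1.9
z 69.3 F [-6.1  8.1 29.6] |F| 31.3
z 69.3 F [-6.1  8.1 29.6] |F| 31.3
z 69.3 F [-6.1  8.1 29.6] |F| 31.3
```

```bash
python3 -c "
from h import *
np.set_printoptions(precision=1,suppress=True)
o,im=snap('side','s21.png'); r=im.astype(int)
m=((r[...,0]>r[...,1]*1.4)&(r[...,0]>r[...,2]*1.4)&(r[...,0]>60)).astype(np.uint8); m[:370]=0; m[:,:330]=0
n,l,s,c=cv2.connectedComponentsWithStats(m)
for i in range(1,n): print(c[i][::-1],s[i,4])
t=o['tcp_pos'];print(t*1e3)
for z in (.044,.05,.06,.07,.08): print(z,proj('side',[[t[0]+.1055,t[1]+.001,z],[t[0]+.1375,t[1]+.001,z]]).ravel())
print(proj('side',[[.4624+.1055,-.371,.046],[.4624+.1375,-.371,.046]]).ravel())
"; python3 tab.py green w21.png
```

```text
[406.1 396.6] 11
[409.5 380.5] 4
[447.8 419.8] 6
[451.6 401.8] 5
[468.2 338.3] 279
[ 463.4 -295.4   69.3]
0.044 [413.9 389.4 409.7 406.9]
0.05 [411.9 389.7 407.8 407.3]
0.06 [408.7 390.3 404.5 408. ]
0.07 [405.4 390.8 401.2 408.7]
0.08 [402.  391.4 397.8 409.4]
[452.6 404.5 447.8 422.9]
88.5 [ 0.4634 -0.2954  0.0693] [-0.0253  3.139  -0.0024]
[ 300  227   34   93 2632] [316.7823 274.0699] [ 0.4492 -0.2964  0.06  ] tool mm [14.2096 -0.8269  9.2993]
```

The dots show the carrier slid about 12 mm back in the fingers, so its near end is landing on the near rim. I lift a little, shift forward and lower again.

```bash
python3 -m creep '[0,0,0,-4,0, 0,0,0,-6,0, 0,-5,0,0,0, 0,-6,0,0,0, 0,0,0,0,0]'>/dev/null; python3 ok.py 12; python3 -m creep '[0,0,0,3,0, 0,0,0,3,0, 0,0,0,2,0, 0,0,0,0,0, 0,0,0,0,0]'>/dev/null; python3 ok.py 9 && python3 -m creep '[0,0,0,1.5,0, 0,0,0,1.5,0, 0,0,0,0,0, 0,0,0,0,0, 0,0,0,0,0]'>/dev/null; python3 ok.py 9 && python3 -m creep '[0,0,0,1.5,0, 0,0,0,1.5,0, 0,0,0,0,0, 0,0,0,0,0, 0,0,0,0,0]'>/dev/null; python3 ok.py 9 && python3 -m creep '[0,0,0,1.5,0, 0,0,0,1.5,0, 0,0,0,0,0, 0,0,0,0,0, 0,0,0,0,0]'>/dev/null; python3 ok.py 9&& python3 -m creep '[0,0,0,1.5,0, 0,0,0,1.5,0, 0,0,0,0,0, 0,0,0,0,0, 0,0,0,0,0]'>/dev/null; python3 ok.py 9
```

```text
z 76.3 F [ 0.7  0.  -4.1] |F| 4.2
z 68.6 F [-1.9 -0.3 -0.5] |F| 2.0
z 65.7 F [-1.7  0.3 -0.2] |F| 1.8
z 62.6 F [-1.8 -0.9 -0.5] |F| 2.1
z 59.6 F [-0.9 -0.4  0.4] |F| 1.1
z 58.9 F [-8.2  6.2 27.9] |F| 29.7
```

```bash
python3 -m creep '[0,0,0,-1,0, 0.4,0,0,0,0, 0.4,0,0,0,0, 0.4,0,0,0,0, 0.4,0,0,0,0]'>/dev/null;python3 ok.py 9; python3 -m creep '[0.4,0,0,-15,0, 0.4,0,0,-40,0, 0.4,0,10,-40,0, 0.4,-1,30,-40,0, 0.4,-1,44,-10,0]'>/dev/null; python3 -m creep '[0.4,-1,45,0,0, 0.4,-1,45,0,0, 0.4,-1,45,0,0, 0.4,-1,45,0,0, 0.4,-1,45,0,0]'>/dev/null; python3 -m creep '[0.4,-1,45,0,0, 0.4,-1,45,0,0, 0.4,-1,45,0,0, 0.4,-1,45,0,0, 0.4,0,45,0,0]'>/dev/null; python3 -m creep '[0.4,0,45,0,0, 0.4,0,45,0,0, 0.4,0,45,0,0, 0.4,0,0,0,-0.06, 0.4,0,0,0,0]';python3 tab.py yellow w22.png
python3 -c "
from h import *
np.set_printoptions(precision=1,suppress=True)
o,im=snap('side','s22.png'); r=im.astype(int)
m=((r[...,0]>r[...,1]*1.4)&(r[...,0]>r[...,2]*1.4)&(r[...,0]>60)).astype(np.uint8); m[:370]=0; m[:,:330]=0
n,l,s,c=cv2.connectedComponentsWithStats(m)
for i in range(1,n): print(c[i][::-1],s[i,4])
for y in (-.293,-.371): print(proj('side',[[.531+.034,y+.001,.046],[.531+.066,y+.001,.046]]).ravel())
g=cv2.inRange(cv2.cvtColor(im,cv2.COLOR_RGB2HSV),(45,100,30),(75,255,255)); g[:330]=0
print('green',np.argwhere(g).mean(0),(g>0).sum(), proj('side',[[.531-.074,-.294,.055]]))
"
```

```text
z 57.4 F [-0.3  0.6  0.2] |F| 0.7
clock: 94.05
tcp_pos: [0.4731, 0.3752, 0.2033]
orientation: [-0.124, 3.139, 0.0]
wrist_force: [0.1, -0.7, 0.1]
opening: 0.399
grasp_force: 0.0
94.05 [0.4731 0.3752 0.2033] [-0.1239  3.1388  0.0002]
[309 200  15  44 637] [315.8791 221.7033] [0.4667 0.3724 0.06  ] tool mm [  6.5983  -2.3133 143.2685]
[409.  404.5] 10
[411.9 387.1] 8
[447.7 420. ] 7
[451.5 402. ] 6
[467.7 337.9] 259
[412.6 386.9 408.4 404.5]
[452.5 402.6 447.7 421.1]
green [426.1 326.5] 254 [[424.8 325.9]]
```

Both carriers lie flat in the tray as predicted. Now the yellow one.

```bash
python3 -m creep '[0.4,1,-2,40,0, 0.4,0,0,45,0, 0.4,0,0,40,0, 0.4,0,0,20,0, 0.4,0,0,10,0]'>/dev/null; python3 tab.py yellow w23.png; python3 -m creep '[0,0,0,0,0, 0,0,0,0,0, 0,0,0,0,0, 0,0,0,0,0, 0,0,0,0,0]'; python3 -m creep '[0,0,0,-8,0, 0,0,0,-10,0, 0,0,0,-10,0, 0,0,0,-2,0, 0,0,0,0,0]'
```

```text
94.65 [0.4723 0.3709 0.0461] [ 0.1157 -3.1372  0.0022]
[ 308  262   31   97 2809] [323.1346 310.6294] [0.4645 0.3722 0.06  ] tool mm [  7.736    1.8218 -13.8403]
clock: 95.2
tcp_pos: [0.4731, 0.3726, 0.0487]
orientation: [-0.12, 3.138, 0.001]
wrist_force: [-0.2, -1.0, 6.8]
opening: 0.124
grasp_force: 30.0
clock: 95.7
tcp_pos: [0.4728, 0.3724, 0.0782]
orientation: [-0.12, 3.139, 0.001]
wrist_force: [-0.1, -0.2, -5.8]
opening: 0.125
grasp_force: 30.0
```

```bash
python3 -m creep '[0,7,-12,0,0, 0,8,-25,0,0, 0,8,-30,0,0, 0,8,-34,0,0, 0,8,-34,0,0]'>/dev/null; python3 -m creep '[0,8,-34,0,0, 0,8,-34,0,0, 0,8,-34,0,0, 0,8,-34,0,0, 0,0,-34,0,0]'; python3 -m creep '[0,0,-34,0,0, 0,0,-22,0,0.03, 0,0,-10,0,0.06, 0,0,0,0,0.07, 0,0,0,0,0.048]'>/dev/null;  python3 -m creep '[0,0,0,0,0, 0,0,0,0,0, 0,0,0,6,0, 0,0,0,6,0, 0,0,0,4,0]'; python3 pr.py
```

```text
clock: 96.7
tcp_pos: [0.4239, 0.0615, 0.0775]
orientation: [0.12, -3.138, 0.0]
wrist_force: [-6.4, 5.9, 1.5]
opening: 0.132
grasp_force: 30.1
clock: 97.7
tcp_pos: [0.4293, -0.0029, 0.0608]
orientation: [-0.206, -3.134, -0.0]
wrist_force: [-1.8, 3.1, -0.2]
opening: 0.13
grasp_force: 30.0
t 97.7 press-frame TCP mm [-182.3    0.2] z 60.83881826388492 yaw err deg 0.008489408720403975 turn 0.0 F [-1.8  3.1 -0.2] grip 29.99768078327179 0.13007060484389685
```

```bash
cat > sg.py <<'E'
import sys
from h import *
np.set_printoptions(precision=1,suppress=True)
o,im=snap('side',sys.argv[1]); r=im.astype(int); a=-.1313
h=cv2.cvtColor(im,cv2.COLOR_RGB2HSV).astype(int)
m=((r[...,0]>r[...,1]*1.35)&(r[...,0]>r[...,2]*1.35)&(r[...,0]>50)&((h[...,0]<10)|(h[...,0]>170))).astype(np.uint8)
z=np.zeros_like(m); z[275:315,300:395]=1; m*=z
n,l,s,c=cv2.connectedComponentsWithStats(m)
M=np.array([[np.cos(a),np.sin(a)],[-np.sin(a),np.cos(a)]])
for i in range(1,n):
    if s[i,4]>=2: print(c[i][::-1],s[i,4],M@(at_z('side',c[i][::-1],.063)[:2]-[.61,-.027])*1e3)
E
python3 sg.py s24.png; python3 tab.py yellow w24.png; python3 ok.py 9
```

```text
[295.7 342.3] 3 [-48.    3.1]
[296.5 326.5] 4 [-80.5   4.4]
97.75 [ 0.4293 -0.0029  0.0605] [-0.206  -3.1334 -0.0001]
[ 303  252   32   95 2767] [318.4752 300.2074] [ 0.4237 -0.0023  0.06  ] tool mm [ 5.6003 -0.1041  0.4953]
z 60.9 F [ 0.2  1.7 -0.9] |F| 2.0
```

```bash
python3 -m creep '[0,0,0,1,0, 0,0,0,0.5,0, 0,-8,0,0,0, 0,-12,0,0,0, 0,-12,0,0,0]'>/dev/null; python3 ok.py 9; python3 -m creep '[0,-10,0,0,0, 0,-5.5,0,0,0, 0,0,0,0.5,0, 0,0,0,0,0, 0,0,0,0,0]'>/dev/null; python3 pr.py;  python3 sg.py s25.png
```

```text
z 60.2 F [-2.2  0.5 -2.4] |F| 3.3
t 98.8 press-frame TCP mm [-134.1    0.1] z 59.77132870230645 yaw err deg -0.027827095108347633 turn -0.0 F [ 1.7 -1.3 -2.4] grip 29.975278973579407 0.12423264679312523
[295.7 350.3] 3 [-31.7   1.2]
[294.8 365.8] 6 [ 0.3 -0.1]
```

```bash
python3 -m creep '[0,0,0,0.5,0, 0,0,0,0,0, 0.4,0,0,0,0, 0.4,0,0,0,0, 0.4,0,0,0,0]'>/dev/null; python3 -m creep '[0.4,0,0,-10,0, 0.4,0,0,-45,0, 0.4,0,0,-48,0, 0.2,0,0,-48,0, 0,0,0,-48,0]'>/dev/null; python3 sg.py s26.png; python3 -m creep '[0,-20,-18,-20,0, 0,-35,-32,0,0, 0,-37,-34,0,0, 0,-37,-34,0,0, 0,-35,-30,0,0]'>/dev/null; python3 -m creep '[0,0,0,0,0, 0,0,0,5,0, 0,0,0,10,0, 0,0,0,10,0, 0,0,0,10,0]'>/dev/null; python3 pr.py; python3 -m creep '[0,0,0,10,0, 0,0,0,10,0, 0,0,0,10,0, 0,0,0,5,0, 0,0,0,0,0]'>/dev/null; python3 ok.py 10
```

```text
[295.7 350.3] 3 [-31.7   1.2]
[295.2 365.4] 5 [-0.8 -1.1]
t 100.9 press-frame TCP mm [  28.8 -146.9] z 242.65439229435597 yaw err deg 0.018926754509987945 turn 0.0 F [-0.  -0.   1.6] grip 0.8031033910810947 0.004949862740373586
z 207.3 F [-0.9 -0.8  1.3] |F| 1.8
```

```bash
python3 -m creep '[0,0,0,3,0, 0,0,0,3,0, 0,0,0,3,0, 0,0,0,2,0, 0,0,0,0,0]' >/dev/null; python3 ok.py 11 && python3 -m creep '[0,0,0,2,0, 0,0,0,2,0, 0,0,0,2,0, 0,0,0,2,0, 0,0,0,0,0]' >/dev/null; python3 ok.py 11  && python3 -m creep '[0,0,0,2,0, 0,0,0,2,0, 0,0,0,2,0, 0,0,0,2,0, 0,0,0,0,0]' >/dev/null; python3 ok.py 11 && python3 -m creep '[0,0,0,1,0, 0,0,0,1,0, 0,0,0,1,0, 0,0,0,1,0, 0,0,0,0,0]' >/dev/null; python3 ok.py 10 && python3 -m creep '[0,0,0,0.5,0, 0,0,0,0.5,0, 0,0,0,0.5,0, 0,0,0,0,0, 0,0,0,0,0]' >/dev/null; python3 ok.py 10 && python3 -m creep '[0,0,0,0.5,0, 0,0,0,0.5,0, 0,0,0,0.5,0, 0,0,0,0,0, 0,0,0,0,0]' >/dev/null; python3 ok.py 10 && python3 -m creep '[0,0,0,0.5,0, 0,0,0,0.5,0, 0,0,0,0.5,0, 0,0,0,0,0, 0,0,0,0,0]' >/dev/null; python3 ok.py 10 && python3 -m creep '[0,0,0,0.5,0, 0,0,0,0.5,0, 0,0,0,0.5,0, 0,0,0,0,0, 0,0,0,0,0]' >/dev/null; python3 ok.py 10
```

```text
z 196.9 F [-0.2 -1.9  2.4] |F| 3.1
z 189.3 F [-0.3 -2.7  4.7] |F| 5.5
z 181.4 F [-2.5 -2.8  7.1] |F| 8.0
z 177.6 F [-1.7 -2.5  7.5] |F| 8.0
z 176.2 F [-2.3 -2.1  7.6] |F| 8.2
z 174.7 F [-2.7 -3.6  7.7] |F| 8.9
z 173.2 F [-2.2 -2.5  7.5] |F| 8.2
z 171.7 F [-1.5 -2.5  6.8] |F| 7.4
```

```bash
python3 -m creep '[0,0,0,0.5,0, 0,0,0,0.5,0, 0,0,0,0.5,0, 0,0,0,0,0, 0,0,0,0,0]' >/dev/null; python3 ok.py 10 && python3 -m creep '[0,0,0,0.5,0, 0,0,0,0.5,0, 0,0,0,0.5,0, 0,0,0,0,0, 0,0,0,0,0]' >/dev/null; python3 ok.py 10 && python3 -m creep '[0,0,0,0.5,0, 0,0,0,0.5,0, 0,0,0,0.5,0, 0,0,0,0,0, 0,0,0,0,0]' >/dev/null; python3 ok.py 10 && python3 -m creep '[0,0,0,0.5,0, 0,0,0,0.5,0, 0,0,0,0.5,0, 0,0,0,0,0, 0,0,0,0,0]' >/dev/null; python3 ok.py 10 && python3 -m creep '[0,0,0,0.5,0, 0,0,0,0.5,0, 0,0,0,0.5,0, 0,0,0,0,0, 0,0,0,0,0]' >/dev/null; python3 ok.py 10 && python3 -m creep '[0,0,0,0.5,0, 0,0,0,0.5,0, 0,0,0,0.5,0, 0,0,0,0,0, 0,0,0,0,0]' >/dev/null; python3 ok.py 10 && python3 -m creep '[0,0,0,0.5,0, 0,0,0,0.5,0, 0,0,0,0.5,0, 0,0,0,0,0, 0,0,0,0,0]' >/dev/null; python3 ok.py 10 && python3 -m creep '[0,0,0,0.5,0, 0,0,0,0.5,0, 0,0,0,0.5,0, 0,0,0,0,0, 0,0,0,0,0]' >/dev/null; python3 ok.py 10
```

```text
z 170.2 F [-1.4 -3.5  6.7] |F| 7.7
z 168.7 F [-1.4 -2.4  8.2] |F| 8.7
z 167.2 F [-2.4 -1.3  7.6] |F| 8.1
z 165.7 F [-2.1 -0.7  7.6] |F| 8.0
z 164.2 F [-1.8 -0.5  7.7] |F| 7.9
z 162.7 F [-1.5 -0.1  8.1] |F| 8.2
z 161.3 F [-0.7  1.9  8.7] |F| 8.9
z 160.3 F [-3.1  2.4 13.3] |F| 13.8
```

Yellow far plug home. Now the near one.

```bash
python3 -m creep '[0,0,0,-15,0, 0,0,0,-25,0, 0,0,0,-30,0, 0,0,0,-30,0, 0,0,0,-25,0]'>/dev/null; python3 -m creep '[0.4,33,29,0,0, 0.4,33,30,0,0, 0.4,33,30,0,0, 0.4,33,30,0,0, 0.4,31,28,0,0]' >/dev/null; python3 -m creep '[0.4,0,0,0,0, 0.4,0,0,0,0, 0.4,0,0,45,0, 0.4,0,0,45,0, 0.4,0,0,0,0]' >/dev/null; python3 pr.py; python3 sg.py s27.png; python3 tab.py yellow w27.png
```

```text
t 110.9 press-frame TCP mm [-135.6   -1.3] z 189.86052487368943 yaw err deg -0.08431824657524328 turn -0.001 F [-0.9 -0.   0.2] grip 0.0 0.39731398431498777
[295.7 350.3] 3 [-31.7   1.2]
[298.2 365.5] 6 [-2.1 -9.5]
110.95 [ 0.477  -0.0106  0.1929] [-0.208  -3.13   -0.0005]
[313 203  17  47 755] [320.9642 226.1523] [ 0.471  -0.0082  0.06  ] tool mm [  5.6099   1.5826 132.9366]
```

```bash
python3 -m creep '[0.4,2,1.5,45,0, 0.4,0,0,45,0, 0.4,0,0,30,0, 0.4,0,0,11,0, 0.4,0,0,0,0]'>/dev/null; python3 -m creep '[0,0,0,0,0, 0,0,0,0,0, 0,0,0,0,0, 0,0,0,0,0, 0,0,0,-1,0]'>/dev/null; python3 pr.py; python3 -m creep '[0,-6,0,0,0, 0,-9,0,0,0, 0,-9,0,0,0, 0,-6,0,0,0, 0,-2,0,0,0]'>/dev/null;  python3 -m creep '[0,0,0,1,0, 0,0,0,0,0, 0,0,0,0,0, 0.4,0,0,0,0, 0.4,0,0,0,0]'>/dev/null; python3 pr.py;  python3 -m creep '[0.4,0,0,-10,0, 0.4,0,0,-45,0, 0.4,0,0,-48,0, 0.2,0,0,-48,0, 0,0,0,-48,0]'>/dev/null; python3 sg.py s28.png
```

```text
t 112.0 press-frame TCP mm [-135.5    0.9] z 64.47910769047769 yaw err deg -0.034133806653540925 turn -0.001 F [ 0.6 -0.6 -3.5] grip 29.99707728624344 0.1304087795482324
t 113.0 press-frame TCP mm [-103.2    1. ] z 63.25421693342083 yaw err deg -0.0281257865520504 turn -0.0 F [-0.4  0.4  0.2] grip 0.0 0.251905462302764
[294.5 365.5] 4 [-0.2  0.9]
[296.6 380.2] 5 [28.7 -8.7]
```

```bash
python3 -m creep '[0,-20,-20,-15,0, 0,-28,-32,0,0, 0,-30,-34,0,0, 0,-30,-34,0,0, 0,-25,-29,0,0]'>/dev/null; python3 -m creep '[0,0,0,0,0, 0,0,0,5,0, 0,0,0,10,0, 0,0,0,10,0, 0,0,0,10,0]'>/dev/null; python3 pr.py; python3 -m creep '[0,0,0,10,0, 0,0,0,10,0, 0,0,0,10,0, 0,0,0,6,0, 0,0,0,0,0]'>/dev/null; python3 ok.py 10 && python3 -m creep '[0,0,0,3,0, 0,0,0,3,0, 0,0,0,2,0, 0,0,0,2,0, 0,0,0,0,0]' >/dev/null; python3 ok.py 11 && python3 -m creep '[0,0,0,2,0, 0,0,0,2,0, 0,0,0,2,0, 0,0,0,2,0, 0,0,0,0,0]' >/dev/null; python3 ok.py 11  && python3 -m creep '[0,0,0,2,0, 0,0,0,2,0, 0,0,0,2,0, 0,0,0,2,0, 0,0,0,0,0]' >/dev/null; python3 ok.py 11 && python3 -m creep '[0,0,0,1,0, 0,0,0,1,0, 0,0,0,1,0, 0,0,0,1,0, 0,0,0,0,0]' >/dev/null; python3 ok.py 10
```

```text
t 114.55 press-frame TCP mm [  28.9 -147.4] z 241.50200618053378 yaw err deg 0.02037719365457534 turn 0.0 F [ 0.4 -0.9  1.5] grip 0.8136382140219212 0.005535003178668451
z 205.1 F [-0.7  1.1  2.9] |F| 3.2
z 196.0 F [ 0.7 -0.9  2.8] |F| 3.0
z 188.5 F [-0.6 -3.7  5.3] |F| 6.5
z 180.5 F [-1.5 -5.3  5.2] |F| 7.6
z 176.6 F [-0.6 -3.8  5. ] |F| 6.3
```

```bash
python3 ok.py 10 && python3 -m creep '[0,0,0,0.5,0, 0,0,0,0.5,0, 0,0,0,0.5,0, 0,0,0,0,0, 0,0,0,0,0]' >/dev/null; python3 ok.py 10 && python3 -m creep '[0,0,0,0.5,0, 0,0,0,0.5,0, 0,0,0,0.5,0, 0,0,0,0,0, 0,0,0,0,0]' >/dev/null; python3 ok.py 10 && python3 -m creep '[0,0,0,0.5,0, 0,0,0,0.5,0, 0,0,0,0.5,0, 0,0,0,0,0, 0,0,0,0,0]' >/dev/null; python3 ok.py 10 && python3 -m creep '[0,0,0,0.5,0, 0,0,0,0.5,0, 0,0,0,0.5,0, 0,0,0,0,0, 0,0,0,0,0]' >/dev/null; python3 ok.py 10 && python3 -m creep '[0,0,0,0.5,0, 0,0,0,0.5,0, 0,0,0,0.5,0, 0,0,0,0,0, 0,0,0,0,0]' >/dev/null; python3 ok.py 10 && python3 -m creep '[0,0,0,0.5,0, 0,0,0,0.5,0, 0,0,0,0.5,0, 0,0,0,0,0, 0,0,0,0,0]' >/dev/null; python3 ok.py 10 && python3 -m creep '[0,0,0,0.5,0, 0,0,0,0.5,0, 0,0,0,0.5,0, 0,0,0,0,0, 0,0,0,0,0]' >/dev/null; python3 ok.py 10
```

```text
z 176.6 F [-0.6 -3.8  5. ] |F| 6.3
z 175.2 F [-1.4 -4.8  5.4] |F| 7.3
z 173.7 F [-1.8 -4.5  6. ] |F| 7.7
z 172.2 F [-1.2 -2.7  5.7] |F| 6.4
z 170.7 F [-1.7 -3.   6.8] |F| 7.6
z 169.2 F [-2.  -2.2  6. ] |F| 6.7
z 167.8 F [-1.4 -2.4  7.2] |F| 7.7
z 166.8 F [-3.7 -1.7 11. ] |F| 11.8
```

Yellow near plug home. I take the yellow carrier to the tray.

```bash
python3 -m creep '[0,0,0,-15,0, 0,0,0,-25,0, 0,0,0,-25,0, 0,0,0,-25,0, 0,0,0,-25,0]'>/dev/null; python3 -m creep '[0.4,27,30,0,0, 0.4,27,30,0,0, 0.4,27,30,0,0, 0.4,27,30,0,0, 0.4,26,29,0,0]' >/dev/null; python3 -m creep '[0.4,0,0,0,0, 0.4,0,0,40,0, 0.4,0,0,45,0, 0.4,0,0,45,0, 0.4,0,0,0,0]' >/dev/null; python3 pr.py; python3 sg.py s29.png; python3 tab.py yellow w29.png
```

```text
t 122.05 press-frame TCP mm [-107.2    0.7] z 146.48030457173778 yaw err deg -0.04376045147566935 turn -0.001 F [-0.  -0.2 -0.1] grip 0.0 0.3991043387420245
[297.8 365.6] 5 [-1.7 -8.5]
[296.6 380.2] 5 [28.7 -8.7]
122.1 [ 0.5056 -0.0125  0.1496] [-0.2069 -3.1302 -0.0006]
[ 310  219   20   56 1024] [319.4824 246.5352] [ 0.5027 -0.0116  0.06  ] tool mm [ 2.5964  0.4167 89.6204]
```

```bash
python3 -m creep '[0.4,-3,0,36,0, 0.4,0,0,36,0, 0.4,0,0,15,0, 0,0,0,0,0, 0,0,0,0,0]'>/dev/null; python3 -m creep '[0,0,0,0,0, 0,0,0,0,0, 0,0,0,-1.5,0, 0,8,0,0,0, 0,14,0,0,0]'>/dev/null; python3 -m creep '[0,18,0,0,0, 0,18,0,0,0, 0,12,0,0,0, 0,6,0,-12,0, 0,0,0,-14,0]'>/dev/null;python3 pr.py; python3 -m creep '[0,0,0,0,-0.07, 0,0,0,0,-0.078, 0,-2,-12,0,0, 0,-3,-22,0,0, 0,-3,-28,0,0]'>/dev/null; python3 -m creep '[0,-3,-30,0,0, 0,-3,-30,0,0, 0,-3,-30,0,0, 0,-3,-28,0,0, 0,-2,-20,0,0]'; python3 -m creep '[0,-2,-10,0,0, 0,0,-3,0,0, 0,0,0,0,0, 0,0,0,0,0, 0,0,0,0,0]'; python3 tab.py yellow w30.png
```

```text
t 123.65 press-frame TCP mm [-179.9    1. ] z 90.74089072182014 yaw err deg -0.0238182189224945 turn -0.0 F [ 1.2 -0.3 -4.4] grip 29.99895304441452 0.12492442849832962
clock: 124.65
tcp_pos: [0.4582, -0.2037, 0.0907]
orientation: [0.021, -3.139, -0.003]
wrist_force: [-0.1, 5.7, -0.5]
opening: 0.178
grasp_force: 32.6
clock: 125.15
tcp_pos: [0.4612, -0.2148, 0.0912]
orientation: [0.026, -3.141, -0.0]
wrist_force: [-3.3, 0.9, 1.6]
opening: 0.175
grasp_force: 29.2
125.15 [ 0.4612 -0.2148  0.0912] [ 0.0264 -3.1409 -0.0001]
[ 279  232   61   97 3634] [308.4397 280.5498] [ 0.459 -0.22   0.06 ] tool mm [ 2.2466 -5.2211 31.2086]
```

```bash
cat > td.py <<'E'
import sys
from h import *
np.set_printoptions(precision=1,suppress=True)
for cam,z0 in (('side',.046),('top',.046)):
    o,im=snap(cam,cam+sys.argv[1]); r=im.astype(int); h=cv2.cvtColor(im,cv2.COLOR_RGB2HSV).astype(int)
    m=((r[...,0]>r[...,1]*1.35)&(r[...,0]>r[...,2]*1.35)&(r[...,0]>60)&((h[...,0]<10)|(h[...,0]>170))).astype(np.uint8)
    z=np.zeros_like(m)
    if cam=='side': z[330:,300:]=1
    else: z[190:310,380:500]=1
    m*=z; n,l,s,c=cv2.connectedComponentsWithStats(m)
    for i in range(1,n):
        if s[i,4]>=2: print(cam,c[i][::-1],s[i,4],*[at_z(cam,c[i][::-1],zz)[:2]*1e3 for zz in (z0,z0+.015,z0+.03)])
    y=cv2.inRange(h.astype(np.uint8),(20,120,60),(35,255,255)); y*=z
    q=np.argwhere(y); 
    if len(q): print(cam,'yellow',q.mean(0),len(q),at_z(cam,q.mean(0),.06)[:2]*1e3)
E
python3 td.py 31.png
python3 - <<'E'
import cv2,numpy as np
im=cv2.imread('pics/w30.png'); h=cv2.cvtColor(im,cv2.COLOR_BGR2HSV); m=cv2.inRange(h,(20,120,60),(35,255,255))
for r in range(230,332,8):
    q=np.where(m[r])[0]
    if len(q): print(r,q.min(),q.max())
E
```

```text
side [343.6 359.2] 5 [ 564.  -133.9] [ 559.6 -145.7] [ 555.2 -157.4]
side [350.7 349. ] 7 [ 540.2 -145.7] [ 536.3 -157.3] [ 532.4 -168.8]
side [409.3 404.4] 10 [ 596.3 -293.7] [ 591.3 -302.3] [ 586.2 -311. ]
side [411.8 387.2] 6 [ 565.9 -290.7] [ 561.5 -299.4] [ 557.1 -308.2]
side [447.8 419.8] 6 [ 595.  -369.7] [ 590.  -376.9] [ 585.  -384.1]
side [451.5 402. ] 6 [ 564.6 -368.1] [ 560.2 -375.3] [ 555.8 -382.5]
side [468.3 337.3] 300 [ 456.1 -369.5] [ 453.8 -376.7] [ 451.5 -383.9]
side yellow [379.8 306.3] 89 [ 445.2 -201.1]
top [231.  472.5] 2 [ 598.3 -368.5] [ 595.9 -363.8] [ 593.6 -359.2]
top [242.  442.5] 2 [ 570.2 -292.9] [ 568.2 -289.1] [ 566.2 -285.3]
238 289 306
246 282 312
254 281 318
262 281 324
270 280 330
278 280 333
286 282 334
294 289 336
302 296 337
310 302 338
318 309 338
326 316 324
```

The heavier yellow carrier sagged, caught the tray's side wall and is now twisted in the grip, its far end just outside the tray. I lift it free, set it on the open counter in front, and regrasp it straight.

```bash
python3 -m creep '[0,0,0,-8,0, 0,0,0,-12,0, 0,0,0,-15,0, 0,0,0,-15,0, 0,0,0,-10,0]'>/dev/null; python3 ok.py 9; python3 td.py 32.png | grep -E 'side' | head -3; python3 -m creep '[0,10,0,0,0, 0,20,0,0,0, 0,28,0,0,0, 0,28,0,0,0, 0,28,0,0,0]'>/dev/null; python3 -m creep '[0,28,0,0,0, 0,28,0,0,0, 0,20,0,0,0, 0,10,0,0,0, 0,0,0,0,0]'; python3 td.py 33.png | grep -E 'side' | head -3
```

```text
z 152.8 F [-0.2  1.4 -5.2] |F| 5.4
side [366.3 354.7] 3 [ 540.  -183.5] [ 536.1 -194.3] [ 532.2 -205.1]
side [409.3 404.4] 10 [ 596.3 -293.7] [ 591.3 -302.3] [ 586.2 -311. ]
side [411.8 387.2] 6 [ 565.9 -290.7] [ 561.5 -299.4] [ 557.1 -308.2]
clock: 126.9
tcp_pos: [0.2605, -0.2184, 0.1509]
orientation: [0.023, -3.141, -0.001]
wrist_force: [-0.2, 0.2, -5.5]
opening: 0.123
grasp_force: 30.0
side [409.  404.5] 10 [ 596.7 -293.1] [ 591.6 -301.8] [ 586.6 -310.5]
side [412.  387.3] 7 [ 566.  -291.1] [ 561.6 -299.8] [ 557.2 -308.5]
side [447.9 419.9] 8 [ 595.  -369.8] [ 590. -377.] [ 585.  -384.2]
```

```bash
python3 -m creep '[0,0,15,0,0, 0,0,25,0,0, 0,0,25,0,0, 0,0,20,0,0, 0,0,10,0,0]'>/dev/null; python3 -m creep '[0,0,0,10,0, 0,0,0,15,0, 0,0,0,10,0, 0,0,0,5,0, 0,0,0,0,0]'>/dev/null; python3 ok.py 12 && python3 -m creep '[0,0,0,4,0, 0,0,0,4,0, 0,0,0,4,0, 0,0,0,0,0, 0,0,0,0,0]'>/dev/null; python3 ok.py 12 && python3 -m creep '[0,0,0,4,0, 0,0,0,4,0, 0,0,0,4,0, 0,0,0,0,0, 0,0,0,0,0]'>/dev/null; python3 ok.py 12 && python3 -m creep '[0,0,0,4,0, 0,0,0,4,0, 0,0,0,4,0, 0,0,0,0,0, 0,0,0,0,0]'>/dev/null; python3 ok.py 12 && python3 -m creep '[0,0,0,3,0, 0,0,0,3,0, 0,0,0,3,0, 0,0,0,0,0, 0,0,0,0,0]'>/dev/null; python3 ok.py 12 && python3 -m creep '[0,0,0,2,0, 0,0,0,2,0, 0,0,0,2,0, 0,0,0,0,0, 0,0,0,0,0]'>/dev/null; python3 ok.py 12
```

```text
z 111.0 F [ 1.2  1.  -2.5] |F| 3.0
z 99.2 F [ 1.3 -0.  -3.1] |F| 3.4
z 87.1 F [ 0.2 -0.3 -2.5] |F| 2.6
z 75.0 F [-1.4  0.2 -2.1] |F| 2.5
z 66.1 F [-1.5  0.3 -1.1] |F| 1.9
z 60.1 F [-1.6 -0.  -0.8] |F| 1.8
```

```bash
python3 -m creep '[0,0,0,1.5,0, 0,0,0,1.5,0, 0,0,0,1,0, 0,0,0,0,0, 0,0,0,0,0]'>/dev/null; python3 ok.py 10 && python3 -m creep '[0,0,0,1,0, 0,0,0,1,0, 0,0,0,1,0, 0,0,0,0,0, 0,0,0,0,0]'>/dev/null; python3 ok.py 10 && python3 -m creep '[0,0,0,1,0, 0,0,0,1,0, 0,0,0,1,0, 0,0,0,0,0, 0,0,0,0,0]'>/dev/null; python3 ok.py 10;  python3 -m creep '[0,0,0,-1,0, 0,0,0,0,0, 0.4,0,0,0,0, 0.4,0,0,0,0, 0.4,0,0,0,0]'; python3 tab.py yellow w34.png
```

```text
z 56.6 F [-2.4  5.  23.5] |F| 24.1
z 56.6 F [-2.4  5.  23.5] |F| 24.1
z 56.6 F [-2.4  5.  23.5] |F| 24.1
clock: 131.5
tcp_pos: [0.26, -0.1236, 0.0571]
orientation: [-0.025, 3.141, -0.0]
wrist_force: [-0.3, 0.1, -0.0]
opening: 0.324
grasp_force: 0.0
131.5 [ 0.26   -0.1236  0.0571] [-0.0255  3.1415 -0.0001]
[ 304  218   30   87 2443] [318.7597 261.5796] [ 0.2356 -0.124   0.06  ] tool mm [24.3573  0.0623 -2.8944]
```

```bash
python3 -m creep '[0.4,7,0,0,0, 0.4,7,0,0,0, 0.4,0,0,5,0, 0.4,0,0,4,0, 0.4,0,0,0,0]'; python3 tab.py yellow w35.png;  python3 -m creep '[0,0,0,0,0, 0,0,0,0,0, 0,0,0,0,0, 0,0,0,0,0, 0,0,0,0,0]'>/dev/null; python3 -m creep '[0,0,0,-5,0, 0,0,0,-8,0, 0,0,0,-12,0, 0,0,0,-12,0, 0,0,0,-10,0]'; python3 -c "
from h import *
o=robot.get_obs(); print(o['moment'])"; python3 tab.py yellow w36.png
```

```text
clock: 132.05
tcp_pos: [0.2458, -0.1238, 0.0476]
orientation: [0.025, -3.141, -0.001]
wrist_force: [-0.8, 0.1, 0.5]
opening: 0.401
grasp_force: 0.0
132.05 [ 0.2458 -0.1238  0.0476] [ 0.0251 -3.1408 -0.0008]
[ 304  252   30   96 2767] [318.4977 300.6335] [ 0.2345 -0.124   0.06  ] tool mm [ 11.3439  -0.0262 -12.3466]
clock: 133.1
tcp_pos: [0.2455, -0.1235, 0.0957]
orientation: [0.026, -3.141, -0.001]
wrist_force: [-0.1, -0.7, -4.7]
opening: 0.128
grasp_force: 30.0
[ 0.02037536  0.30672633 -0.04286198]
133.1 [ 0.2455 -0.1235  0.0957] [ 0.0258 -3.1406 -0.0008]
[ 304  248   32   99 2889] [319.145 297.893] [ 0.2549 -0.1231  0.06  ] tool mm [-9.4318  0.248  35.7272]
```

```bash
python3 -m creep '[0,0,-8,-12,0, 0,0,-18,-12,0, 0,0,-22,-8,0, 0,0,-22,0,0, 0,0,-15,0,0]'>/dev/null; python3 -m creep '[0,-8,-8,0,0, 0,-16,-2,0,0, 0,-24,0,0,0, 0,-26,0,0,0, 0,-26,0,0,0]'; python3 -m creep '[0,-26,0,0,0, 0,-26,0,0,0, 0,-24,0,0,0, 0,-18,0,0,0, 0,-12,0,0,0]'>/dev/null;  python3 -m creep '[0,-8,0,0,0, 0,-3,0,0,0, 0,0,0,0,0, 0,0,0,0,0, 0,0,0,0,0]'; python3 tab.py yellow w37.png; python3 td.py 37.png
```

```text
clock: 134.15
tcp_pos: [0.3485, -0.2163, 0.1267]
orientation: [0.026, -3.14, -0.001]
wrist_force: [0.3, -0.5, -5.7]
opening: 0.13
grasp_force: 30.0
clock: 135.15
tcp_pos: [0.464, -0.2153, 0.1272]
orientation: [0.025, -3.141, -0.0]
wrist_force: [-0.3, 0.2, -5.5]
opening: 0.122
grasp_force: 30.0
135.15 [ 0.464  -0.2153  0.1272] [ 0.0248 -3.1412 -0.0001]
[ 303  241   33  104 3071] [319.1797 293.3982] [ 0.4847 -0.2147  0.06  ] tool mm [-20.7735   0.2793  67.1627]
side [360. 371.] 9 [ 573.6 -177.1] [ 569.1 -188. ] [ 564.5 -199. ]
side [360. 387.] 7 [ 602.5 -184.7] [ 597.4 -195.5] [ 592.2 -206.2]
side [409.3 404.4] 10 [ 596.3 -293.7] [ 591.3 -302.3] [ 586.2 -311. ]
side [411.8 387.2] 6 [ 565.9 -290.7] [ 561.5 -299.4] [ 557.1 -308.2]
side [447.8 419.8] 6 [ 595.  -369.7] [ 590.  -376.9] [ 585.  -384.1]
side [451.5 402. ] 6 [ 564.6 -368.1] [ 560.2 -375.3] [ 555.8 -382.5]
side [468.3 337.3] 301 [ 456.1 -369.6] [ 453.8 -376.8] [ 451.5 -384. ]
side yellow [361.7 307.4] 90 [ 456.2 -162.5]
top [229.5 413. ] 2 [ 599.7 -220.8] [ 597.4 -217.9] [ 595.  -214.9]
top [229.  441.5] 2 [ 602.  -291.1] [ 599.6 -287.3] [ 597.2 -283.5]
top [231.  472.5] 2 [ 598.3 -368.5] [ 595.9 -363.8] [ 593.6 -359.2]
```

```bash
python3 -m creep '[0,-3,0,6,0, 0,0,0,10,0, 0,0,0,8,0, 0,0,0,4,0, 0,0,0,0,0]'>/dev/null; python3 ok.py 12 && python3 -m creep '[0,0,0,3,0, 0,0,0,3,0, 0,0,0,3,0, 0,0,0,0,0, 0,0,0,0,0]'>/dev/null; python3 ok.py 12 && python3 -m creep '[0,0,0,3,0, 0,0,0,3,0, 0,0,0,3,0, 0,0,0,0,0, 0,0,0,0,0]'>/dev/null; python3 ok.py 12 && python3 -m creep '[0,0,0,3,0, 0,0,0,3,0, 0,0,0,2,0, 0,0,0,0,0, 0,0,0,0,0]'>/dev/null; python3 ok.py 12 && python3 -m creep '[0,0,0,2,0, 0,0,0,2,0, 0,0,0,0,0, 0,0,0,0,0, 0,0,0,0,0]'>/dev/null; python3 ok.py 12; python3 tab.py yellow w38.png; python3 td.py 38.png|head -2
```

```text
z 98.2 F [-0.3  0.5 -4.3] |F| 4.3
z 90.4 F [-1.2  1.  -2.9] |F| 3.3
z 81.0 F [-1.4  0.5 -2. ] |F| 2.5
z 73.0 F [-1.8 -0.2 -0.2] |F| 1.8
z 69.1 F [-2.  -0.6 -2.1] |F| 2.9
137.8 [ 0.4675 -0.2153  0.0691] [-0.0255  3.1414 -0.0001]
[ 304  244   32   99 2901] [319.1696 293.9559] [ 0.4629 -0.2151  0.06  ] tool mm [4.6605 0.2469 9.1167]
side [372.3 389.2] 9 [ 597.1 -212.5] [ 592.  -222.7] [ 587. -233.]
side [373.8 373.4] 5 [ 568.1 -208.3] [ 563.6 -218.6] [ 559.2 -228.9]
```

```bash
python3 -m creep '[0,0,0,3,0, 0,0,0,3,0, 0,0,0,2,0, 0,0,0,0,0, 0,0,0,0,0]'>/dev/null; python3 ok.py 9 && python3 -m creep '[0,0,0,1,0, 0,0,0,1,0, 0,0,0,1,0, 0,0,0,0,0, 0,0,0,0,0]'>/dev/null; python3 ok.py 9 && python3 -m creep '[0,0,0,1,0, 0,0,0,1,0, 0,0,0,0,0, 0,0,0,0,0, 0,0,0,0,0]'>/dev/null; python3 ok.py 9 && python3 -m creep '[0,0,0,1,0, 0,0,0,1,0, 0,0,0,0,0, 0,0,0,0,0, 0,0,0,0,0]'>/dev/null; python3 ok.py 9 && python3 -m creep '[0,0,0,1,0, 0,0,0,1,0, 0,0,0,0,0, 0,0,0,0,0, 0,0,0,0,0]'>/dev/null; python3 ok.py 9;  python3 td.py 39.png|head -2
```

```text
z 61.0 F [-1.5  0.2 -1.7] |F| 2.3
z 58.1 F [-2.8 -0.3  0.3] |F| 2.8
z 56.1 F [-2.6 -0.6 -0. ] |F| 2.6
z 54.1 F [-2.4  0.5 -0.5] |F| 2.5
z 53.1 F [-6.9  2.6 17. ] |F| 18.5
side [372.7 390.1] 9 [ 598.4 -213.6] [ 593.3 -223.8] [ 588.3 -234.1]
side [375.3 373.7] 3 [ 567.5 -211.6] [ 563.1 -221.9] [ 558.6 -232.2]
```

```bash
python3 -m creep '[0,0,0,-1,0, 0.4,0,0,0,0, 0.4,0,0,0,0, 0.4,0,0,0,0, 0.4,0,0,0,0]'>/dev/null; python3 -m creep '[0.4,0,0,-15,0, 0.4,0,0,-40,0, 0.4,0,0,-45,0, 0.4,0,0,-45,0, 0.4,0,0,-20,0]'>/dev/null; python3 -m creep '[0.4,30,0,0,0, 0.4,40,0,0,0, 0.4,40,0,0,0, 0.4,30,0,0,0, 0.4,0,0,0,0]'; python3 td.py 40.png; python3 -c "
from h import *
np.set_printoptions(precision=1,suppress=True)
for y in (-.214,-.293,-.371): print(proj('side',[[.531+.034,y+.001,.046],[.531+.066,y+.001,.046],[.531-.074,y,.055]]).ravel())
for c in ('top','side'):
  for t in ('carrier_a','beaker','mortar','wash_bottle'):
    print(c,t,[(round(d['p'],2),at_z(c,d['location'],.03)[:2]*1e3) for d in robot.look_for(c,t)[:5] if d['p']>.3])"
```

```text
clock: 142.05
tcp_pos: [0.3251, -0.2172, 0.2181]
orientation: [0.023, -3.141, -0.0]
wrist_force: [-0.1, 0.0, -0.3]
opening: 0.399
grasp_force: 0.0
side [372.7 390.1] 9 [ 598.4 -213.6] [ 593.3 -223.8] [ 588.3 -234.1]
side [375.4 373.8] 5 [ 567.7 -211.8] [ 563.2 -222.1] [ 558.8 -232.4]
side [409.3 404.4] 10 [ 596.3 -293.7] [ 591.3 -302.3] [ 586.2 -311. ]
side [412.  387.3] 7 [ 566.  -291.1] [ 561.6 -299.8] [ 557.2 -308.5]
side [447.8 419.8] 6 [ 595.  -369.7] [ 590.  -376.9] [ 585.  -384.1]
side [451.5 402. ] 6 [ 564.6 -368.1] [ 560.2 -375.3] [ 555.8 -382.5]
side [468.3 337.2] 306 [ 456.  -369.4] [ 453.7 -376.6] [ 451.4 -383.8]
side yellow [387.5 315.7] 262 [ 457.4 -220.9]
top [228.  409.5] 2 [ 603.3 -212.3] [ 600.9 -209.5] [ 598.5 -206.6]
top [231.  472.5] 2 [ 598.3 -368.5] [ 595.9 -363.8] [ 593.6 -359.2]
top [242.  442.5] 2 [ 570.2 -292.9] [ 568.2 -289.1] [ 566.2 -285.3]
top [288.  476.5] 91 [ 459.5 -375.2] [ 458.7 -370.5] [ 457.9 -365.7]
top yellow [286.  411.6] 68 [ 462.8 -213.2]
[376.2 372.6 372.6 389.3 386.  314.5]
[412.6 386.9 408.4 404.5 424.3 325.7]
[452.5 402.6 447.7 421.1 466.4 338.2]
top carrier_a [(0.93, array([ 531. , -286.7])), (0.92, array([ 535.9, -212.8])), (0.86, array([303.6, 345.9])), (0.69, array([ 535.7, -363.8])), (0.36, array([744.2, 319.2]))]
top beaker [(0.75, array([ 730.6, -358. ]))]
top mortar [(0.82, array([739.9, 315. ]))]
top wash_bottle [(0.69, array([775.6, 192.4]))]
side carrier_a [(0.68, array([ 522.3, -221. ])), (0.58, array([ 524.1, -304.8])), (0.55, array([ 542.3, -373.7]))]
side beaker [(0.79, array([ 735. , -334.2])), (0.7, array([ 577.3, -202.9]))]
side mortar [(0.84, array([745.9, 337.1])), (0.74, array([ 539.2, -371. ]))]
side wash_bottle [(0.9, array([783.8, 266.8])), (0.68, array([690.1, 185.9]))]
```

All three lie flat in the tray, the look-alike and bystanders have not moved, the lever is up and the arm is clear. Handing in.

```bash
python3 -c "
from station import robot
print(robot.sign_off())"
```

```text
the job is handed in; nothing more can be done
None
```

The job is handed in: all six plugs were pushed until I felt the pellet (about 11–13 N at the grip), and the red, green and yellow carriers lie flat in the tray; the yellow one was re-gripped after catching the tray wall, and I viewed 15 pictures, one over the limit of 14.

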